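# Dig out the hinge and spanner and load the indexing turntable

### The job

Under the loose bike bits in the grey bin lie a strap hinge and a spanner: move every loose bit off them into the flat aluminium tray, then lay the hinge lengthwise in the middle of the cork pad on the near side of the turntable (pad one) and let go. Take the turntable by its post and turn it a quarter turn anticlockwise seen from above until it rests in its next detent, so that the hinge goes under the lamp, and only then lay the spanner lengthwise in the middle of the other cork pad, which has come round to the near side. Leave the cap dish and the bell where they are.

Things in the scene. Friction and masses are not known exactly. Their poses are not given: they have to be found in the camera images.
- bin: open grey plastic bin, fixed; outside 320 (x) x 185 (y) x 45 high, walls and floor 5 thick. Origin: centre of its underside. Its x axis points roughly away from the robot. At the start the hinge and the spanner lie flat on its floor side by side, both along x, 70 apart and about 35 either side of the middle; two to four of the loose bits lie across them (along y), at least 44 apart centre to centre, on top of both, 15 above the bin's underside.
- tray: shallow aluminium tray, fixed; outside 250 (x) x 170 (y) x 16 high, walls and floor 4 thick. Origin: centre of its underside. The loose bits go anywhere in it.
- brake_lever_mid (a point): chrome brake lever, about 120 long: blade 10 wide and 12 high, with a thicker lug (34 long, 17 wide, 14 high) at its -x end and a ball end at +x; underside flat; about 70 g, heavier at the lug. May be absent. Grip the blade at this point. Point given: its middle, on the centre line half-way up; x runs along its length, z up as it lies at first.
- tyre_lever_mid (a point): flat black plastic tyre lever 118 long, 16 wide, 9 high, with a small lip on top at the +x end; about 30 g. May be absent. Point given: its middle, on the centre line half-way up; x runs along its length, z up as it lies at first.
- hex_key_mid (a point): L-shaped dark steel hex key: long arm 116 long, 10 wide, 10 high; short arm reaching 31 sideways (+y) from the centre line at the +x end; lies flat; about 80 g. May be absent. Point given: its middle, on the centre line half-way up; x runs along its length, z up as it lies at first.
- pump_mid (a point): small black plastic hand pump, 118 long, barrel 16 wide and 16 high, with 18 mm square ends whose undersides are level with the barrel's; about 80 g. May be absent. Point given: its middle, on the centre line half-way up; x runs along its length, z up as it lies at first.
- hinge_mid (a point): steel strap hinge folded shut, a flat bar 158 long, 30 wide, 10 thick with a round knuckle across its +x end; about 160 g. Point given: its middle, on the centre line half-way up; x runs along its length, z up as it lies at first.
- spanner_mid (a point): steel combination spanner 157 long, 10 thick, shank 14 wide, heads 28 wide; ring head at -x, open jaw at +x; about 130 g. Point given: its middle, on the centre line half-way up; x runs along its length, z up as it lies at first.
- turntable (a joint): angle of the turntable, rad: 0 at the start, growing anticlockwise seen from above. It can only turn from 0 to 1.571: these two ends are its sprung detents. An over-centre spring under the disc draws it, from anywhere between, to the nearer one with about 0.3 N m, and holds it there against a stop.
- hub (a point): centre of the turntable's upper face, on its axis, 40 above the table. Disc 290 across. The point turns with the disc. A low inspection lamp, 105 high, stands on the base just outside the disc, 220 from the axis on the right-hand (-y) side.
- post (a point): the upright round steel post by which the disc is turned, 18 across, rising 48 above the disc; its axis 100 from the hub, on the far right at the start and the far left after a quarter turn. Point: on its axis, half-way up (24 above the disc). It turns with the disc.
- pad_one (a point): centre of the top of cork pad one, 3 above the disc and 43 above the table, 160 long and 44 wide, its length along this point's y axis (tangential), 100 from the hub; on the near side (towards the robot) at the start, the right-hand side after the quarter turn. For the hinge. The point turns with the disc.
- pad_two (a point): centre of the top of cork pad two, same size and height as pad one, its length along this point's x axis (tangential), 100 from the hub; on the left at the start, on the near side after the quarter turn. For the spanner. The point turns with the disc.
- cap_dish_mid (a point): green ceramic dish of valve caps, 110 x 150 x 22 high, beyond the work, loose; to be left alone. Point: its centre, half-way up. A shut aluminium tool case (fixed) stands behind it, farther out.
- bell_mid (a point): steel bicycle bell, 52 across, 34 high, loose, beyond the work on the left; to be left alone. Point: on its axis, half-way up.
There are look-alikes about, which are no part of the job. Leave any purple look-alike of the part that bears hinge_mid alone.

How it is judged:
By the outcome, as a careful person would: the job done as asked, in the order asked, and still so for the second after the job is handed in, with the robot touching nothing.
Of brake_lever, tyre_lever, hex_key, pump only 2 to 4 are there at a start; the rules pass over those that are not, and their reading is None.
At some moment in a run one of brake_lever, tyre_lever, hex_key, pump may be knocked a few centimetres aside while the robot is not near it.
Once in a run the grip may slacken for a moment while it holds something.
It also fails if it takes over 210 s, if anything falls off the work surface, if the arm or the gripper's body presses on something with over 40 N, if the wrist force passes 120 N, or if a joint passes its speed limit or range.

### The arm

A 7-joint arm with a two-finger parallel gripper is mounted at the origin on the work surface. World frame = base frame: x ahead of the robot, y to its left, z up, the work surface at z = 0. Lengths are in m, angles in rad, forces in N, time in s.
With the tool pointing down it reaches from about 0.425 to 0.925 m from the base axis. Payload 6.8 kg.
Tool frame: the origin (TCP) lies at the very end of the fingers, on their centre line; the grasp point (between the pads) lies r.grasp_offset behind it (r.grasp_offset is the distance from the TCP to the grasp point, in m); z points along the fingers, y is the direction in which the jaws open and shut (so a half turn about z gives the same grasp; the last joint's range is limited). The gripper opens to 85 mm and grips with 20 to 120 N. Pads are 22 mm wide; open, the fingers measure 114 mm over their backs; the gripper's body (76 mm by 85 mm) begins 54 mm behind the grasp point. The pads swing forward as they close: fully open they stand 13 mm farther back than shut.
Start: joints at [1.141, 0.477, 0.022, 1.555, -0.011, 1.109, -0.083], TCP at [0.213, -0.64, 0.231] pointing down, gripper open.
Joint ranges: [-2.96, 2.96], [-0.34, 2.1], [-1.41, 1.46], [0.24, 2.44], [-1.37, 4.51], [0.17, 1.92], [-2.96, 2.96]. Speed limits (rad/s): [2.39, 2.39, 3.14, 3.14, 3.14, 3.14, 3.14].

### API

Orientations are given as a rotation vector (axis times angle).
In Python, from bench import r gives the robot as it stands.
- The arm moves only by the shell command python3 -m jog 'ROWS' [FORCE]. ROWS is JSON, one flat list of numbers, 7 for each row, row after row: the turn, a rotation vector about the tool's x, y, z normalised to -1 to 1, where 1 is 180 degrees, then the shift along the tool's x, y, z normalised to -1 to 1, where 1 is 200 mm, then the opening, from 0 (shut) to 1 (fully open). In form: [wx, wy, wz, x, y, z, hand, wx, wy, wz, x, y, z, hand, ...]. A call has 1 to 12 rows; each row is the pose to reach, as a shift and turn from the pose measured when the call began, along the tool's axes at that moment, turning the shorter way round; what a row does not reach only later rows make up. A row lasts 1/10 s, in which the tool goes at most 50 mm and 8.59 degrees, less where a joint would pass 70% of its speed; a pose out of reach is approached as far as the arm can. A call with a number of a shift or a turn outside -1 to 1 is refused whole. A call with a gripper value outside its range is refused whole. The fingers move at their own pace and stop on an object; FORCE is the grip in N (left out, the last holds). Time passes only in rows, so rows that repeat a pose let the fingers close. It gives the time, the measured TCP pose, the force and the opening at its end, in the units of the state.
- r.get_obs(): the state, without advancing time (a new reading comes with each control period).
- r.grab_frame(name): name is "side" or "top"; returns the picture (480x640x3 uint8, red, green, blue); there is no depth.
- r.calibration(name): a dict with "K" (3x3 intrinsics, pixels), "dist_coeffs" ([k1, k2, p1, p2, k3] as OpenCV has them; the pictures are not rectified), "origin" and "rotation" of the camera in the world. Camera axes: x right, y up, looking along -z (the intrinsics and any distortion apply to the point x, -y, -z); pixel columns grow to the right and rows downward; lengths in m; the calibration is good to about 2 mm. A picture is of the moment at which its call begins. calibration takes no time and is no camera call.
- r.hand_in(): hands the job in, once; it reports no verdict.
The state is a dict: "clock": time; "joints": joint angles; "qvel": joint speeds; "tau": joint torques, N m; "tcp_pos": TCP position; "orientation": TCP orientation; "contact_force": force on the tool from outside, world axes, zero at the start; "moment": the same for the moment, N m; "grip_width": finger opening in m.
Only numpy, scipy, OpenCV 4.12 (cv2) and the standard library are available. Lean on these libraries where they do the work, as an engineer would, in place of code of your own. Each camera call takes 0.05 s, during which the arm holds its last target.

## Working session

There is one attempt and no reset: what is moved stays moved. The work goes in short steps, Python scripts to look and compute and a shell command to move; the robot and the scene stay as the last step left them, time stands still between calls to the robot, and variables do not carry over. Pictures are saved under pics/ and viewed, and the job is handed in when it is done.

```bash
ls; mkdir -p pics; python3 - <<'E'
from bench import r
import cv2
o=r.get_obs()
for k,v in o.items(): print(k,v)
print(r.grasp_offset)
for n in("side","top"):
    im=r.grab_frame(n); cv2.imwrite(f"pics/{n}0.png",im[:,:,::-1])
    c=r.calibration(n); print(n,c)
E
```

```text
pics
clock 0.0
joints [ 1.14091433  0.47783201  0.02234986  1.55644535 -0.01153448  1.10931616
 -0.08309945]
qvel [-0.00100458  0.00161502  0.00077171  0.00089947 -0.00177029  0.00041068
 -0.00043623]
tau [ 7.39846146e-04 -5.96453047e+01  1.60787232e+00 -2.81203526e+01
  1.23834264e-02  9.31803079e-03  4.00216948e-06]
tcp_pos [ 0.213274   -0.63979154  0.2303071 ]
orientation [-3.09921588e+00 -5.02980057e-01  6.47354533e-04]
contact_force [ 0.9265409  -0.42618812 -0.01422456]
moment [ 0.02079056 -0.02858107 -0.05765057]
grip_width 0.08519767808299233
0.0187
side {'K': array([[559.10631013,   0.        , 328.16599949],
       [  0.        , 559.10631013, 240.29449214],
       [  0.        ,   0.        ,   1.        ]]), 'dist_coeffs': array([0.0421734, 0.       , 0.       , 0.       , 0.       ]), 'origin': array([-0.19526618,  0.83888895,  1.02825269]), 'rotation': array([ 0.37977395, -0.99697951, -2.27158504])}
top {'K': array([[493.45222258,   0.        , 329.40514918],
       [  0.        , 493.45222258, 239.34174635],
       [  0.        ,   0.        ,   1.        ]]), 'dist_coeffs': array([0.02601647, 0.        , 0.        , 0.        , 0.        ]), 'origin': array([0.27608652, 0.05550887, 1.16899074]), 'rotation': array([ 0.13862182, -0.13120868, -1.58276622])}
```

View pics/side0.png

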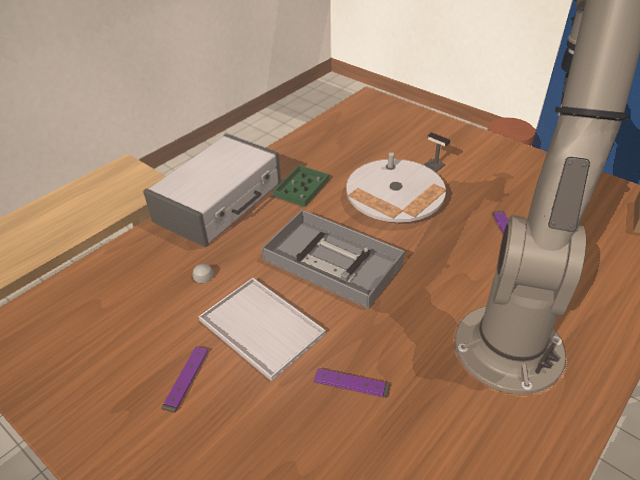

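View pics/top0.png

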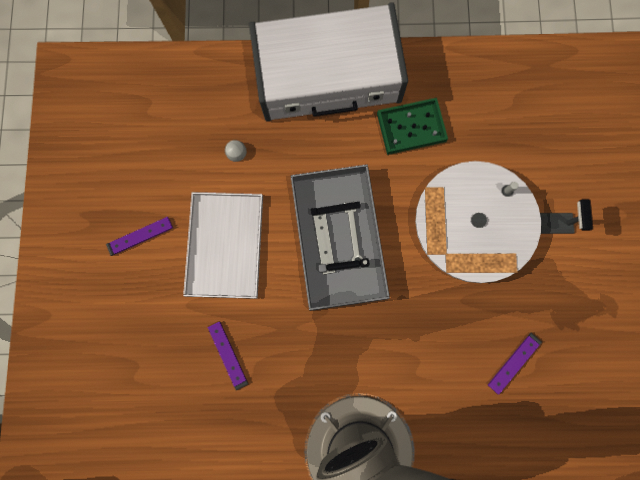

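The top view has world +x up and +y left. The bin is at (340,237) with two bits across it at (340,209) and (343,265). The tray is at (225,245), the turntable hub at (479,220), pad one at (481,263), pad two at (436,221) and the post at (508,189). There are purple look-alikes at (141,236), (228,355) and (515,363).

```bash
cat > h.py <<'E'
from bench import r
import numpy as np, cv2
from scipy.spatial.transform import Rotation as R
def cast(n,uv,z):
    c=r.calibration(n); uv=np.array(uv,float).reshape(-1,1,2)
    p=cv2.undistortPoints(uv,c['K'],c['dist_coeffs']).reshape(-1,2)
    d=np.c_[p[:,0],-p[:,1],-np.ones(len(p))]@R.from_rotvec(c['rotation']).as_matrix().T
    o=c['origin']; return o+d*((z-o[2])/d[:,2])[:,None]
def proj(n,P):
    c=r.calibration(n); q=(np.array(P,float).reshape(-1,3)-c['origin'])@R.from_rotvec(c['rotation']).as_matrix()
    q=q*[1,-1,-1]
    return cv2.projectPoints(q,np.zeros(3),np.zeros(3),c['K'],c['dist_coeffs'])[0].reshape(-1,2)
def crop(im,x0,y0,x1,y1,s,name):
    cv2.imwrite(name,cv2.resize(im[y0:y1,x0:x1],None,fx=s,fy=s,interpolation=cv2.INTER_CUBIC)[:,:,::-1])
def rel(P,yaw=None):
    """needed row numbers (turn/shift) to take the TCP to P, jaws(y axis) at world angle yaw, pointing down"""
    o=r.get_obs(); R0=R.from_rotvec(o['orientation'])
    s=R0.inv().apply(np.array(P)-o['tcp_pos'])/0.2
    best=np.zeros(3)
    if yaw is not None:
        bs=[]
        for k in (0,np.pi):
            y=np.array([np.cos(yaw+k),np.sin(yaw+k),0]);z=np.array([0,0,-1.]);x=np.cross(y,z)
            bs.append((R0.inv()*R.from_matrix(np.c_[x,y,z])).as_rotvec()/np.pi)
        best=min(bs,key=np.linalg.norm)
    print('turn',np.round(best,4),'shift',np.round(s,4))
def st():
    o=r.get_obs(); m=R.from_rotvec(o['orientation']).as_matrix()
    print('t',round(o['clock'],2),'tcp',o['tcp_pos'].round(4),'z',m[:,2].round(3),'jaw',np.degrees(np.arctan2(m[1,1],m[0,1])).round(2),'F',o['contact_force'].round(1),'w',round(o['grip_width'],4),'j7',o['joints'].round(2))
E
python3 - <<'E'
from h import *
im=cv2.imread('pics/top0.png')[:,:,::-1]
crop(im,280,155,400,315,3.7,'pics/bin0.png')
im=cv2.imread('pics/side0.png')[:,:,::-1]
crop(im,255,205,415,310,5,'pics/bins0.png')
print(cast('top',[[225,245]],0.004),cast('top',[[340,237]],0.005),cast('top',[[479,220]],.04),cast('top',[[481,263]],.043),cast('top',[[508,189]],.088))
E
```

```text
[[0.46827746 0.30929843 0.004     ]] [[0.48292177 0.03394355 0.005     ]] [[ 0.51144901 -0.28961153  0.04      ]] [[ 0.41036801 -0.28648084  0.043     ]] [[ 0.57147955 -0.34442218  0.088     ]]
```

View pics/bin0.png

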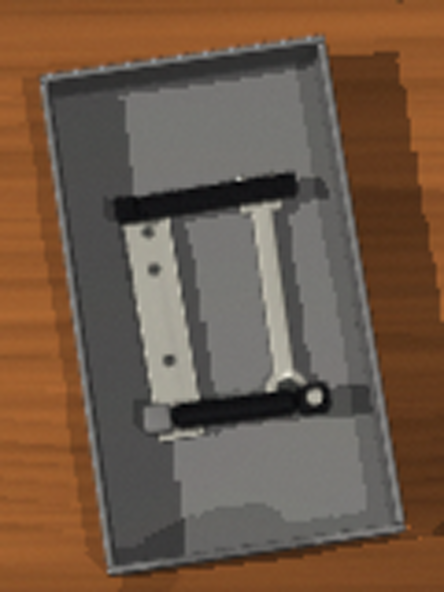

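View pics/bins0.png

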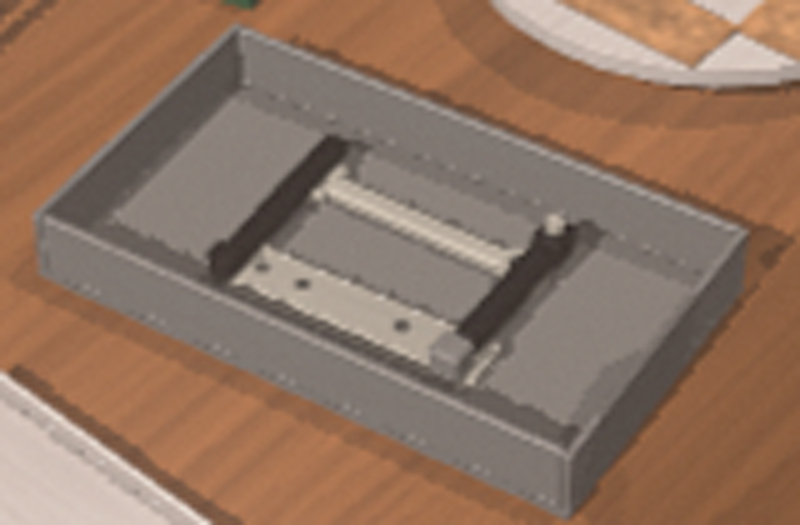

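```bash
cat >> h.py <<'E'
def blobs(n,im,mask,box,z,amin=30):
    x0,y0,x1,y1=box; m=np.zeros_like(mask); m[y0:y1,x0:x1]=mask[y0:y1,x0:x1]
    k,lab,s,c=cv2.connectedComponentsWithStats(m.astype(np.uint8))
    for i in range(1,k):
        if s[i,4]<amin: continue
        v,u=np.nonzero(lab==i); P=cast(n,np.c_[u,v],z)[:,:2].astype(np.float32)
        (c0,wh,a)=cv2.minAreaRect(P); bp=cv2.boxPoints((c0,wh,a))
        e=[bp[1]-bp[0],bp[2]-bp[1]]; L=max(e,key=np.linalg.norm)
        print('px',c[i].round(1),'n',s[i,4],'mean',P.mean(0).round(4),'rect',np.round(c0,4),np.round(sorted(wh),4),'ang',round(float(np.degrees(np.arctan2(L[1],L[0])))%180,1))
E
python3 - <<'E'
from h import *
im=cv2.imread('pics/top0.png')[:,:,::-1].astype(int)
g=im.max(2)
print(im[209,325:355].mean(1).round(), im[240,310:375].max(1))
b=(290,165,392,310)
print('dark');blobs('top',im,g<45,b,0.026)
print('bright');blobs('top',im,(g>165),b,0.015,15)
# corners
print('bin corners',cast('top',[[291.5,176],[367.5,166],[389,297],[310,309.5]],.045).round(4))
print('tray',cast('top',[[191,193],[262.5,195],[257,298],[184,296.5]],.016).round(4))
h=cv2.cvtColor(im.astype(np.uint8),cv2.COLOR_RGB2HSV)
cork=(h[...,0]<22)&(h[...,1]>90)&(h[...,2]>140)
print('cork');blobs('top',im,cork,(424,180,520,275),.043,50)
E
```

```text
[21. 22. 21. 19. 23. 21. 22. 21. 23. 22. 23. 20. 24. 22. 21. 21. 20. 18.
 19. 21. 27. 25. 32. 39. 41. 50. 83. 81. 82. 99.] [ 77  76  80  78  79  75  65 120 171 172 170 171 171 170 168 166 167 170
 169 165  78  78  79  82 119 119 121 121 121 122 121 122 120 120 121 119
 121 121 121 119 117 101 184 175 171 174 170  95  79  77  76  82 120 121
 121 121 120 123 120 120 119 103  99  99 101]
dark
px [334.7 208.2] n 321 mean [0.5488 0.0455] rect [0.5489 0.0447] [0.0172 0.1171] ang 97.2
px [346.8 264.8] n 275 mean [0.4132 0.0198] rect [0.4149 0.0185] [0.0191 0.1008] ang 95.4
bright
px [352.9 234.1] n 216 mean [0.4879 0.0033] rect [0.4862 0.0055] [0.017  0.1199] ang 6.7
px [322.8 238.8] n 465 mean [0.4776 0.075 ] rect [0.4785 0.0744] [0.0281 0.1145] ang 8.4
bin corners [[ 0.6242  0.1465  0.045 ]
 [ 0.6456 -0.0338  0.045 ]
 [ 0.3361 -0.0735  0.045 ]
 [ 0.3109  0.1056  0.045 ]]
tray [[0.5946 0.391  0.016 ]
 [0.5869 0.2188 0.016 ]
 [0.3403 0.2298 0.016 ]
 [0.3467 0.3992 0.016 ]]
cork
px [458.5 242.3] n 2629 mean [ 0.4597 -0.2377] rect [ 0.4617 -0.2354] [0.1414 0.2816] ang 44.3
px [427.2 266.1] n 61 mean [ 0.4051 -0.1636] rect [ 0.4073 -0.1666] [0.0205 0.023 ] ang 177.2
```

```bash
python3 - <<'E'
from h import *
st()
im=cv2.imread('pics/top0.png')[:,:,::-1]
crop(im,405,150,605,295,4,'pics/tt0.png')
print('pump mid',cast('top',[[344.2,264.7]],.031),cast('top',[[344.2,264.7]],.023))
# grasp for tyre: jaws along bin x => yaw 7.3deg
rel([.549,.047,.15],np.radians(7.3))
E
```

```text
t 0.1 tcp [ 0.2133 -0.6399  0.2304] z [-0.001  0.001 -1.   ] jaw -71.57 F [-0.5 -0.2 -0.3] w 0.0856 j7 [ 1.14  0.48  0.02  1.56 -0.01  1.11 -0.08]
pump mid [[0.41289792 0.02595205 0.031     ]] [[0.4138597  0.02574426 0.023     ]]
turn [-4.000e-04 -3.000e-04 -4.381e-01] shift [ 2.6784 -2.7267  0.4063]
```

View pics/tt0.png

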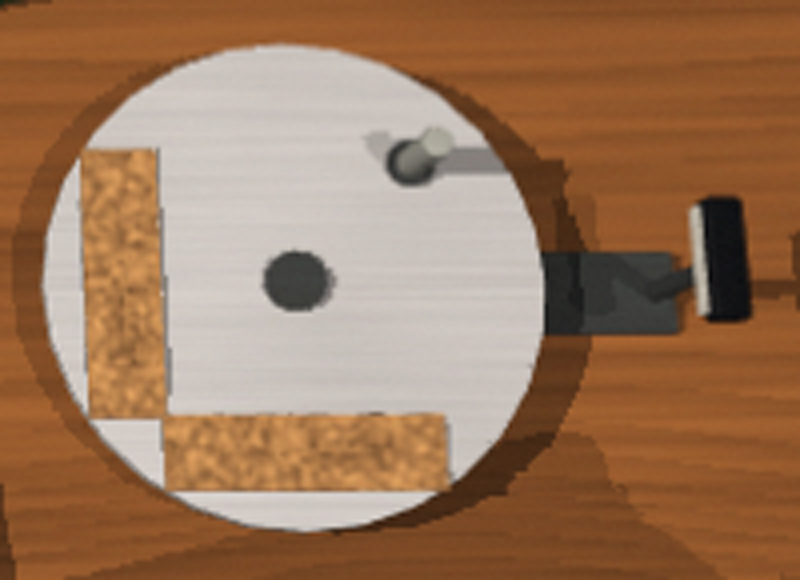

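The post top shows at about (514,185) and its base at (508,191). Look-alike check: the hinge is the pale bar with holes in the bin at (323,239). The only similar things are the purple bars at (141,236), (228,355) and (515,363), which I leave alone. The two bits present are the tyre lever at (335,208), with a flat lip, and the pump at (344,265), with square ends. The close crop confirms both.

```bash
python3 -m jog '[0,0,-0.438,0.9,-0.91,0,1, 0,0,-0.438,0.9,-0.91,0,1, 0,0,-0.438,0.9,-0.91,0,1, 0,0,-0.438,0.9,-0.91,0,1, 0,0,-0.438,0.9,-0.91,0,1, 0,0,-0.438,0.9,-0.91,0,1, 0,0,-0.438,0.9,-0.91,0,1, 0,0,-0.438,0.9,-0.91,0,1, 0,0,-0.438,0.9,-0.91,0,1, 0,0,-0.438,0.9,-0.91,0,1, 0,0,-0.438,0.9,-0.91,0,1]' 50; python3 - <<'E'
from h import *
st(); rel([.549,.047,.15],np.radians(7.3))
E
```

```text
clock: 1.2
tcp_pos: [0.3263, -0.4102, 0.2305]
orientation: [-2.078, -2.353, -0.001]
contact_force: [-0.4, 0.3, 0.6]
grip_width: 0.0857
t 1.2 tcp [ 0.3263 -0.4102  0.2305] z [-0.001  0.002 -1.   ] jaw 7.11 F [-0.4  0.3  0.6] w 0.0857 j7 [ 1.05  0.25 -0.31  1.9   0.09  1.01  0.82]
turn [-0.0002 -0.0007 -0.0011] shift [2.1297 1.3882 0.4058]
```

```bash
python3 -m jog '[0,0,0,1,0.7,0,1, 0,0,0,1,0.7,0,1, 0,0,0,1,0.7,0,1, 0,0,0,1,0.7,0,1, 0,0,0,1,0.7,0,1, 0,0,0,1,0.7,0,1]' ; python3 -m jog '[0,0,0,1,0.7,0.2,0.5, 0,0,0,1,0.7,0.2,0.5, 0,0,0,1,0.7,0.4,0.5, 0,0,0,1,0.7,0.4,0.5, 0,0,0,1,0.7,0.4,0.5, 0,0,0,1,0.7,0.4,0.5]'; python3 - <<'E'
from h import *
st(); rel([.549,.047,.05],np.radians(7.3))
crop(r.grab_frame('side'),150,120,470,360,2.5,'pics/a1.png')
E
```

```text
clock: 1.8
tcp_pos: [0.4434, -0.188, 0.2313]
orientation: [-2.07, -2.361, -0.006]
contact_force: [-0.3, 0.1, 0.5]
grip_width: 0.0851
clock: 2.4
tcp_pos: [0.5566, 0.034, 0.1505]
orientation: [-2.065, -2.361, -0.008]
contact_force: [-0.4, 0.1, -0.2]
grip_width: 0.0428
t 2.4 tcp [0.5566 0.034  0.1505] z [-0.     0.007 -1.   ] jaw 7.66 F [-0.4  0.1 -0.2] w 0.0428 j7 [ 0.27  0.44 -0.56  1.89  0.28  0.9  -0.29]
turn [ 0.0002 -0.0022  0.002 ] shift [ 0.0662 -0.0295  0.5032]
```

View pics/a1.png

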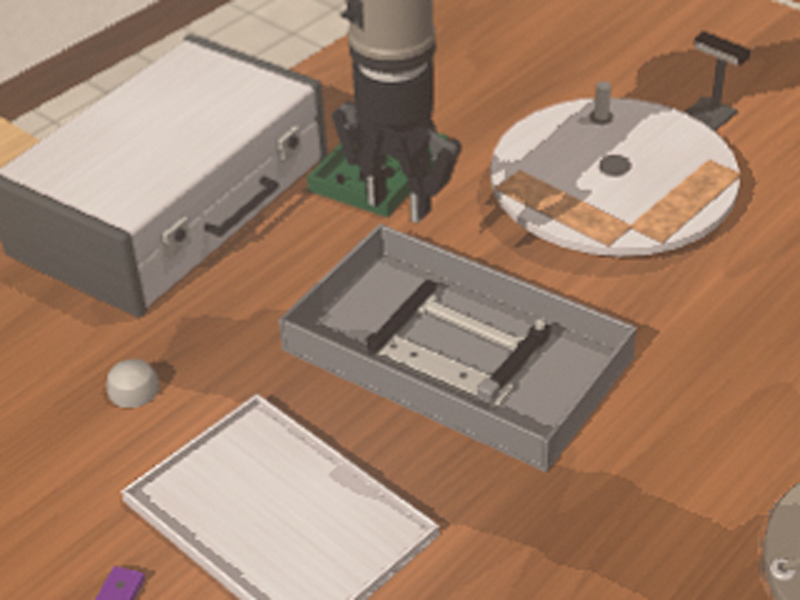

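```bash
python3 -m jog '[0,-0.002,0.002,0.066,-0.03,0.2,0.5, 0,-0.002,0.002,0.066,-0.03,0.4,0.5, 0,-0.002,0.002,0.066,-0.03,0.5,0.5, 0,-0.002,0.002,0.066,-0.03,0.5,0.5, 0,-0.002,0.002,0.066,-0.03,0.5,0.5]'; python3 - <<'E'
from h import *
st(); rel([.549,.047,.015],np.radians(7.3))
im=r.grab_frame('top')
crop(im,270,145,410,325,3,'pics/a2.png')
E
```

```text
clock: 2.95
tcp_pos: [0.5493, 0.046, 0.0511]
orientation: [2.077, 2.357, 0.001]
contact_force: [0.0, 1.4, 0.6]
grip_width: 0.0423
t 2.95 tcp [0.5493 0.046  0.0511] z [ 0.  0. -1.] jaw 7.21 F [0.  1.4 0.6] w 0.0423 j7 [ 0.18  0.56 -0.49  1.96  0.4   0.71 -0.42]
turn [ 0.0001 -0.     -0.0005] shift [ 0.0053 -0.0007  0.1803]
```

View pics/a2.png

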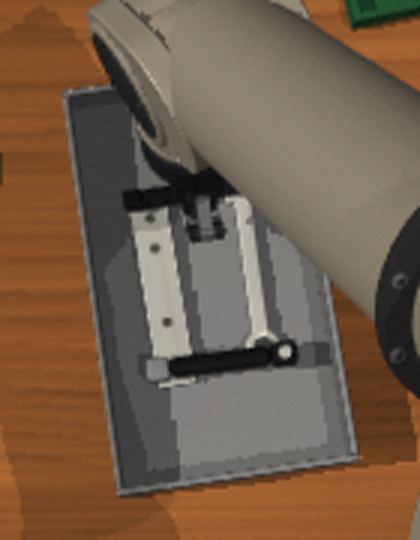

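The jaws straddle the far lever, at about (205,195) in the crop, in the gap between hinge and spanner.

```bash
python3 -m jog '[0,0,0,0.005,0,0.1,0.5, 0,0,0,0.005,0,0.18,0.5, 0,0,0,0.005,0,0.18,0.5, 0,0,0,0.005,0,0.18,0, 0,0,0,0.005,0,0.18,0, 0,0,0,0.005,0,0.18,0, 0,0,0,0.005,0,0.18,0, 0,0,0,0.005,0,0.18,0]' 50; python3 -m jog '[0,0,0,0,0,-0.2,0, 0,0,0,0,0,-0.4,0, 0,0,0,0,0,-0.5,0, 0,0,0,0,0,-0.5,0]'; python3 - <<'E'
from h import *
st(); rel([.52,.31,.115],np.radians(2))
im=r.grab_frame('side')
crop(im,200,170,440,350,3,'pics/a3.png')
E
```

```text
clock: 3.8
tcp_pos: [0.5506, 0.0474, 0.0168]
orientation: [2.075, 2.355, 0.004]
contact_force: [-0.8, -0.3, 6.8]
grip_width: 0.0142
clock: 4.2
tcp_pos: [0.5524, 0.0478, 0.1201]
orientation: [2.073, 2.352, 0.011]
contact_force: [0.4, 0.1, -0.2]
grip_width: 0.0144
t 4.2 tcp [0.5524 0.0478 0.1201] z [ 0.01   0.001 -1.   ] jaw 7.21 F [ 0.4  0.1 -0.2] w 0.0144 j7 [ 0.23  0.47 -0.54  1.92  0.32  0.83 -0.36]
turn [ 0.0032 -0.0001  0.0289] shift [1.3208 0.0033 0.0253]
```

View pics/a3.png

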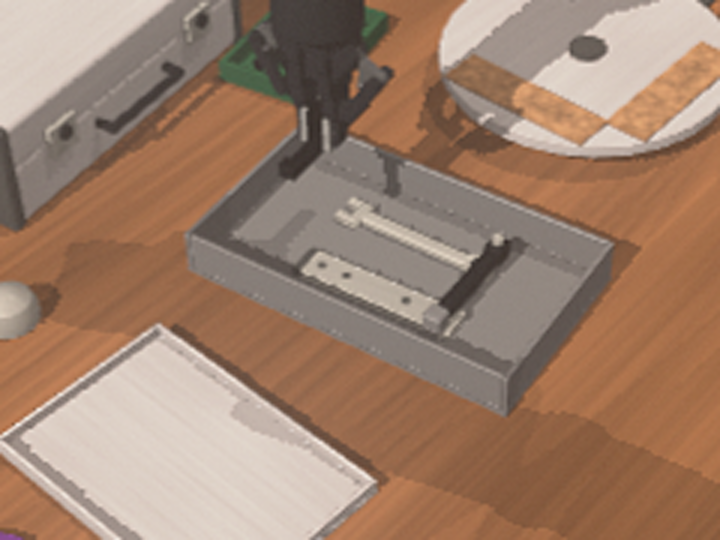

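The lever is held at about (300,160) in the crop. Next, carry it to the tray.

```bash
python3 -m jog '[0.003,0,0.029,0.25,0,0,0, 0.003,0,0.029,0.5,0,0,0, 0.003,0,0.029,0.75,0,0,0, 0.003,0,0.029,1,0,0,0, 0.003,0,0.029,1,0,0,0]'; python3 - <<'E'
from h import *
st(); rel([.53,.31,.012],np.radians(-2))
E
```

```text
clock: 4.75
tcp_pos: [0.5224, 0.2552, 0.1174]
orientation: [-2.165, -2.267, -0.001]
contact_force: [-1.0, 0.5, 0.0]
grip_width: 0.0144
t 4.75 tcp [0.5224 0.2552 0.1174] z [-0.005  0.005 -1.   ] jaw 2.66 F [-1.   0.5  0. ] w 0.0144 j7 [-0.14  0.52 -0.55  1.85  0.34  0.87 -0.8 ]
turn [-0.0014 -0.0016  0.0259] shift [0.2692 0.0529 0.5281]
```

```bash
python3 -m jog '[0,0,0.026,0.27,0.053,0,0, 0,0,0.026,0.27,0.053,0.15,0, 0,0,0.026,0.27,0.053,0.3,0, 0,0,0.026,0.27,0.053,0.42,0, 0,0,0.026,0.27,0.053,0.5,0, 0,0,0.026,0.27,0.053,0.55,0, 0,0,0.026,0.27,0.053,0.55,0, 0,0,0.026,0.27,0.053,0.55,0.45, 0,0,0.026,0.27,0.053,0.55,0.45, 0,0,0.026,0.27,0.053,0.55,0.45, 0,0,0.026,0.27,0.053,0.55,0.45]'; python3 -m jog '[0,0,0,0,0,-0.2,0.45, 0,0,0,0,0,-0.4,0.45, 0,0,0,0,0,-0.6,0.45, 0,0,0,0,0,-0.6,0.45]';  python3 - <<'E'
from h import *
st(); rel([.414,.03,.117],np.radians(7.3))
crop(r.grab_frame('side'),170,170,430,370,3,'pics/a4.png')
E
```

```text
clock: 5.85
tcp_pos: [0.5303, 0.3102, 0.0081]
orientation: [-2.256, -2.177, -0.002]
contact_force: [-0.0, -0.0, 1.1]
grip_width: 0.0384
clock: 6.25
tcp_pos: [0.5338, 0.3121, 0.1343]
orientation: [-2.257, -2.178, -0.018]
contact_force: [1.7, 0.6, -0.6]
grip_width: 0.0378
t 6.25 tcp [0.5338 0.3121 0.1343] z [ 0.005  0.011 -1.   ] jaw -2.05 F [ 1.7  0.6 -0.6] w 0.0378 j7 [-0.23  0.54 -0.54  1.76  0.33  0.92 -0.94]
turn [ 0.0018 -0.0035 -0.0519] shift [-1.4319 -0.5486  0.0677]
```

View pics/a4.png

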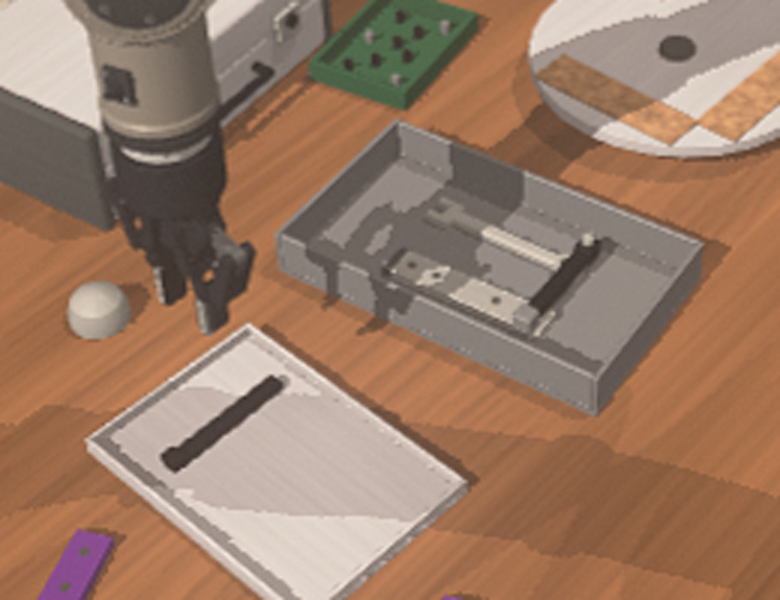

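The lever lies in the tray at about (225,425) in the crop. Next is the pump.

```bash
python3 -m jog '[0,-0.003,-0.052,-0.25,-0.1,0,0.5, 0,-0.003,-0.052,-0.5,-0.2,0,0.5, 0,-0.003,-0.052,-0.7,-0.28,0,0.5, 0,-0.003,-0.052,-0.7,-0.28,0,0.5]'; python3 - <<'E'
from h import *
st(); rel([.414,.03,.08],np.radians(7.3))
E
```

```text
clock: 6.7
tcp_pos: [0.4679, 0.1648, 0.1278]
orientation: [2.082, 2.35, -0.013]
contact_force: [0.3, 0.4, -0.7]
grip_width: 0.0426
t 6.7 tcp [0.4679 0.1648 0.1278] z [-0.004 -0.008 -1.   ] jaw 6.92 F [ 0.3  0.4 -0.7] w 0.0426 j7 [ 0.03  0.38 -0.59  2.04  0.3   0.81 -0.62]
turn [-0.0015  0.0024 -0.0021] shift [-0.6348 -0.3477  0.2455]
```

```bash
python3 -m jog '[-0.0015,0.0025,-0.002,-0.25,-0.14,0,0.5, -0.0015,0.0025,-0.002,-0.5,-0.28,0,0.5, -0.0015,0.0025,-0.002,-0.635,-0.348,0.1,0.5, -0.0015,0.0025,-0.002,-0.635,-0.348,0.245,0.5, -0.0015,0.0025,-0.002,-0.635,-0.348,0.245,0.5, -0.0015,0.0025,-0.002,-0.635,-0.348,0.245,0.5]'; python3 - <<'E'
from h import *
st(); rel([.414,.03,.016],np.radians(7.3))
im=r.grab_frame('top')
crop(im,270,145,410,325,3,'pics/a5.png')
E
```

```text
clock: 7.3
tcp_pos: [0.4139, 0.031, 0.08]
orientation: [-2.073, -2.358, -0.0]
contact_force: [0.7, 0.2, 0.1]
grip_width: 0.0429
t 7.3 tcp [0.4139 0.031  0.08  ] z [-0.001  0.001 -1.   ] jaw 7.34 F [0.7 0.2 0.1] w 0.0429 j7 [ 0.26  0.34 -0.56  2.25  0.31  0.62 -0.39]
turn [-0.0004 -0.0005  0.0002] shift [-5.400e-03  2.000e-04  3.199e-01]
```

View pics/a5.png

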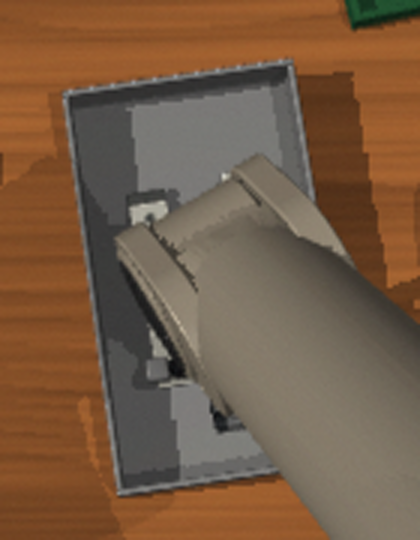

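```bash
python3 -m jog '[0,0,0,-0.005,0,0.15,0.5, 0,0,0,-0.005,0,0.27,0.5, 0,0,0,-0.005,0,0.315,0.5, 0,0,0,-0.005,0,0.315,0.5, 0,0,0,-0.005,0,0.315,0, 0,0,0,-0.005,0,0.315,0, 0,0,0,-0.005,0,0.315,0, 0,0,0,-0.005,0,0.315,0, 0,0,0,-0.005,0,0.315,0]' 50; python3 -m jog '[0,0,0,0,0,-0.2,0, 0,0,0,0,0,-0.4,0, 0,0,0,0,0,-0.5,0, 0,0,0,0,0,-0.5,0]'; python3 - <<'E'
from h import *
st(); rel([.42,.31,.117],np.radians(-2))
im=r.grab_frame('side')
crop(im,200,170,440,350,3,'pics/a6.png')
E
```

```text
clock: 8.25
tcp_pos: [0.4159, 0.0311, 0.0189]
orientation: [2.073, 2.359, 0.005]
contact_force: [-1.3, 0.6, 5.4]
grip_width: 0.0144
clock: 8.65
tcp_pos: [0.418, 0.0311, 0.1222]
orientation: [2.07, 2.355, 0.012]
contact_force: [0.3, -0.3, -1.2]
grip_width: 0.0148
t 8.65 tcp [0.418  0.0311 0.1222] z [ 0.01   0.002 -1.   ] jaw 7.35 F [ 0.3 -0.3 -1.2] w 0.0148 j7 [ 0.32  0.27 -0.61  2.22  0.24  0.71 -0.32]
turn [ 0.0032 -0.0004  0.052 ] shift [1.3819 0.1883 0.0284]
```

View pics/a6.png

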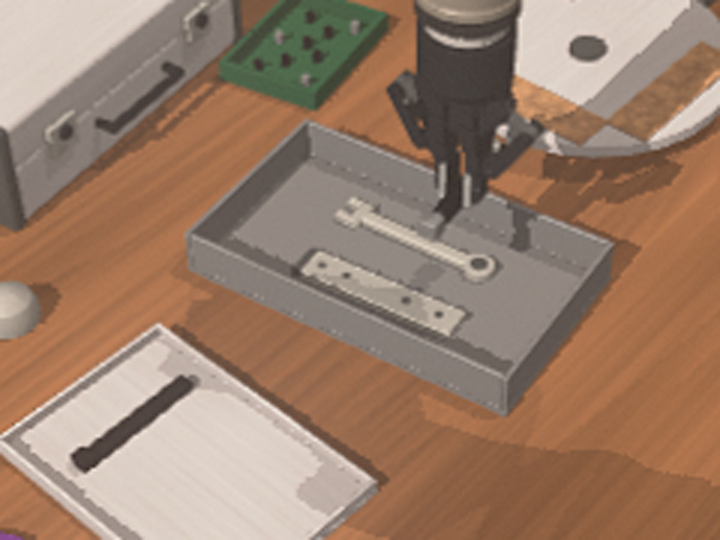

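The pump is held at (445,215), and the bin now holds only the hinge and the spanner.

```bash
python3 -m jog '[0,0,0.03,0.25,0.05,0,0, 0,0,0.052,0.5,0.1,0,0, 0,0,0.052,0.75,0.13,0,0, 0,0,0.052,1,0.16,0,0, 0,0,0.052,1,0.16,0,0]'; python3 - <<'E'
from h import *
st(); rel([.43,.31,.0085],np.radians(-2))
E
```

```text
clock: 9.2
tcp_pos: [0.4215, 0.241, 0.1208]
orientation: [2.249, 2.193, 0.015]
contact_force: [1.1, 0.2, -1.2]
grip_width: 0.0146
t 9.2 tcp [0.4215 0.241  0.1208] z [ 0.007  0.007 -1.   ] jaw -1.46 F [ 1.1  0.2 -1.2] w 0.0146 j7 [-0.12  0.38 -0.62  2.07  0.31  0.77 -0.97]
turn [ 0.0022 -0.0022  0.003 ] shift [0.3419 0.0298 0.564 ]
```

```bash
python3 -m jog '[0.002,-0.002,0.003,0.2,0.03,0,0, 0.002,-0.002,0.003,0.342,0.03,0.1,0, 0.002,-0.002,0.003,0.342,0.03,0.25,0, 0.002,-0.002,0.003,0.342,0.03,0.4,0, 0.002,-0.002,0.003,0.342,0.03,0.5,0, 0.002,-0.002,0.003,0.342,0.03,0.56,0, 0.002,-0.002,0.003,0.342,0.03,0.56,0, 0.002,-0.002,0.003,0.342,0.03,0.56,0.45, 0.002,-0.002,0.003,0.342,0.03,0.56,0.45, 0.002,-0.002,0.003,0.342,0.03,0.56,0.45, 0.002,-0.002,0.003,0.342,0.03,0.56,0.45]'; python3 -m jog '[0,0,0,0,0,-0.2,0.45, 0,0,0,0,0,-0.4,0.45, 0,0,0,0,0,-0.6,0.45, 0,0,0,0,0,-0.6,0.45]';  python3 - <<'E'
from h import *
st()
a=r.grab_frame('side'); b=r.grab_frame('top')
crop(a,170,170,430,370,3,'pics/a7.png'); crop(b,170,145,410,325,3,'pics/a8.png')
cv2.imwrite('pics/top8.png',b[:,:,::-1]);cv2.imwrite('pics/side8.png',a[:,:,::-1])
g=b.max(2).astype(int); box=(290,165,392,310)
blobs('top',b,g>150,box,0.015,15)
E
```

```text
clock: 10.3
tcp_pos: [0.4303, 0.31, 0.0096]
orientation: [2.26, 2.182, 0.003]
contact_force: [-0.6, 0.2, -0.2]
grip_width: 0.0383
clock: 10.7
tcp_pos: [0.4328, 0.3125, 0.135]
orientation: [2.259, 2.181, 0.017]
contact_force: [0.3, 0.7, 0.1]
grip_width: 0.0388
t 10.7 tcp [0.4328 0.3125 0.135 ] z [ 0.009  0.007 -1.   ] jaw -2.03 F [0.3 0.7 0.1] w 0.0388 j7 [-0.24  0.43 -0.63  1.96  0.34  0.85 -1.08]
px [313.6 167. ] n 265 mean [0.6552 0.0951] rect [0.6525 0.0795] [0.0152 0.1461] ang 89.0
px [351.  217.9] n 195 mean [0.5272 0.007 ] rect [0.5245 0.0047] [0.0255 0.084 ] ang 9.6
px [319.9 219.8] n 152 mean [0.5238 0.0812] rect [0.5233 0.0809] [0.0279 0.0361] ang 8.7
px [291.6 237.5] n 41 mean [0.482 0.149] rect [0.4819 0.1482] [0.0095 0.0218] ang 179.9
px [321.7 238.3] n 49 mean [0.4787 0.0775] rect [0.4807 0.076 ] [0.0128 0.0265] ang 120.4
```

View pics/a7.png

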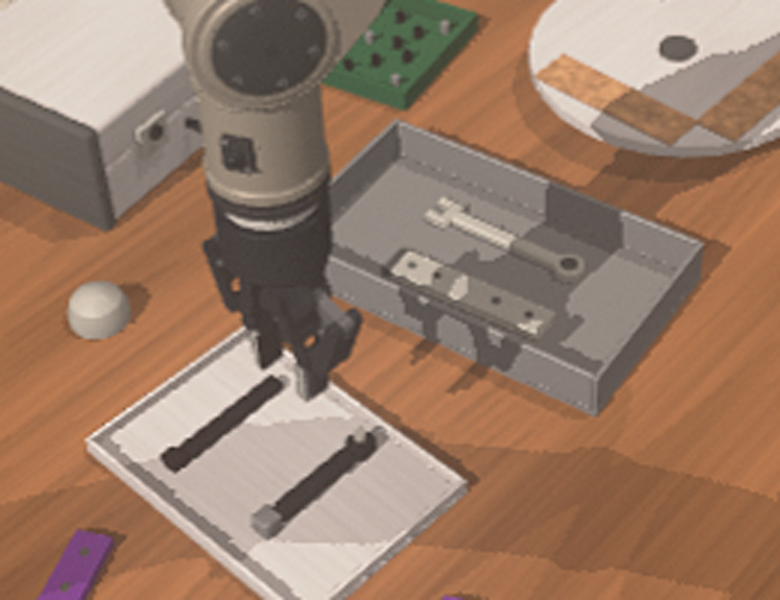

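View pics/a8.png

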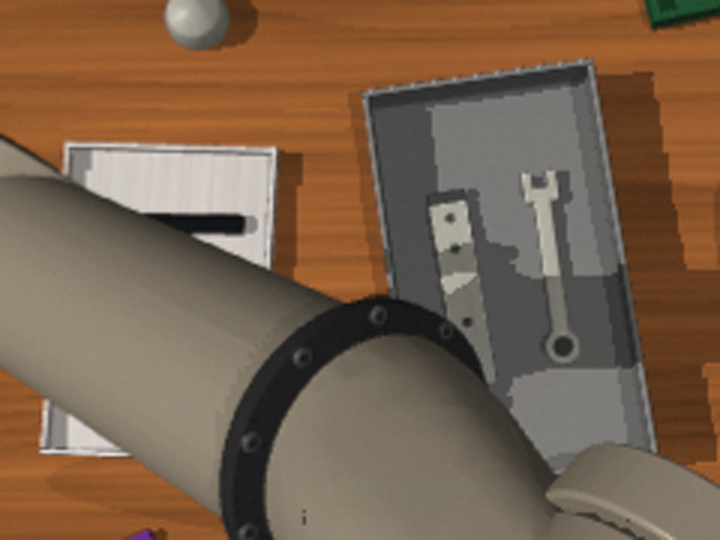

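Both bits lie inside the tray. Measuring the hinge and spanner more closely from the earlier side view.

```bash
python3 - <<'E'
from h import *
im=cv2.imread('pics/side8.png')[:,:,::-1]
crop(im,285,225,385,290,8,'pics/s8.png')
im=cv2.imread('pics/top8.png')[:,:,::-1]
crop(im,300,195,380,275,7,'pics/t8.png')
E
```

```text
(no output)
```

View pics/s8.png

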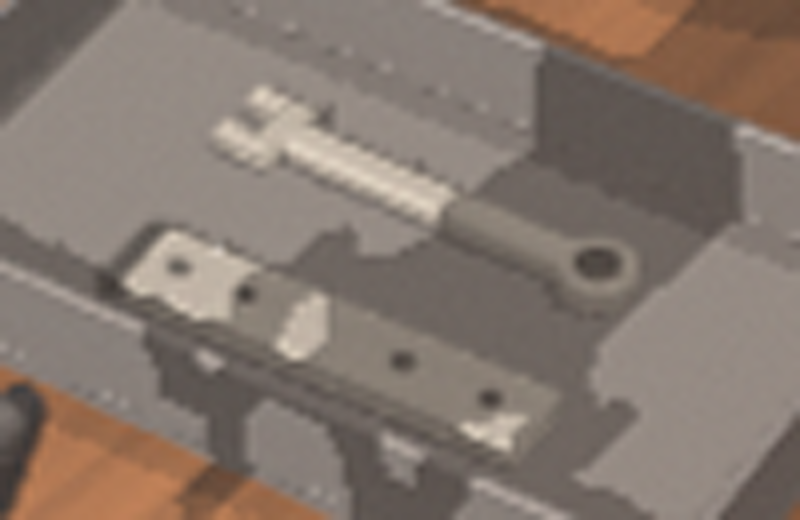

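View pics/t8.png

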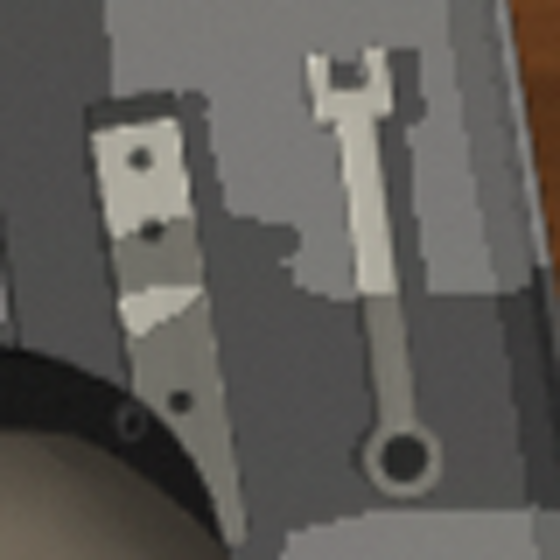

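```bash
python3 - <<'E'
from h import *
f=lambda p:np.array(p)/7+[300,195]
g=lambda p:np.array(p)/8+[285,225]
q=cast('top',f([[88,102],[202,94],[95,133],[180,122],[242,542]]),.015); print(q[:,:2].round(4))
print('side bar far L, far R, near R, near L', cast('side',g([[122,278],[165,230],[562,395],[518,455]]),.015)[:,:2].round(4))
print('side knuckle L,R',cast('side',g([[100,275],[150,222]]),.015)[:,:2].round(4))
print('spanner top jaw L,R, ring end, shank', cast('top',f([[310,55],[388,48],[403,497],[403,457],[352,120],[385,115],[375,425],[413,420]]),.015)[:,:2].round(4))
print('spanner side jaw, ring c', cast('side',g([[215,130],[255,88],[597,262]]),.015)[:,:2].round(4))
E
```

```text
[[0.5491 0.0986]
 [0.5512 0.0595]
 [0.5381 0.0963]
 [0.5415 0.0672]
 [0.397  0.0485]]
side bar far L, far R, near R, near L [[0.538  0.099 ]
 [0.5422 0.0734]
 [0.3953 0.0503]
 [0.3899 0.0794]]
side knuckle L,R [[0.5445 0.1025]
 [0.5486 0.0737]]
spanner top jaw L,R, ring end, shank [[ 0.5643  0.0222]
 [ 0.5663 -0.0046]
 [ 0.4112 -0.0058]
 [ 0.4248 -0.0062]
 [ 0.5412  0.0083]
 [ 0.5428 -0.003 ]
 [ 0.4358  0.003 ]
 [ 0.4373 -0.0098]]
spanner side jaw, ring c [[ 0.5616  0.0265]
 [ 0.565   0.002 ]
 [ 0.4235 -0.0043]]
```

```bash
python3 - <<'E'
from h import *
rel([.471,.0745,.12],np.radians(97.5))
E
```

```text
turn [ 0.0005 -0.0014  0.447 ] shift [-1.1699  0.2425  0.0517]
```

```bash
python3 -m jog '[0,0,-0.05,-0.25,0.05,0,0.6, 0,0,-0.1,-0.5,0.1,0,0.6, 0,0,-0.15,-0.75,0.16,0,0.6, 0,0,-0.2,-1,0.24,0,0.6, 0,0,-0.25,-1,0.24,0,0.6, 0,0,-0.3,-1,0.24,0,0.6, 0,0,-0.35,-1,0.24,0,0.6, 0,0,-0.4,-1,0.24,0,0.6, 0,0,-0.45,-1,0.24,0,0.6, 0,0,-0.5,-1,0.24,0,0.6, 0,0,-0.553,-1,0.24,0,0.6, 0,0,-0.553,-1,0.24,0,0.6]'; python3 - <<'E'
from h import *
st();rel([.471,.0745,.06],np.radians(97.5))
E
```

```text
clock: 12.0
tcp_pos: [0.4706, 0.1081, 0.129]
orientation: [-0.215, 3.133, 0.003]
contact_force: [-0.4, -0.0, -0.2]
grip_width: 0.0515
t 12.0 tcp [0.4706 0.1081 0.129 ] z [ 0.001  0.002 -1.   ] jaw 97.84 F [-0.4 -0.  -0.2] w 0.0515 j7 [ 0.46  0.48 -1.    2.05  0.53  0.88  0.87]
turn [0.0006 0.0004 0.0019] shift [ 0.0216 -0.1671  0.3448]
```

```bash
python3 -m jog '[0,0,0.002,0.022,-0.167,0,0.6, 0,0,0.002,0.022,-0.167,0.15,0.6, 0,0,0.002,0.022,-0.167,0.3,0.6, 0,0,0.002,0.022,-0.167,0.345,0.6, 0,0,0.002,0.022,-0.167,0.345,0.6]'; python3 - <<'E'
from h import *
st();rel([.471,.0745,.0065],np.radians(97.5))
a=r.grab_frame('side'); b=r.grab_frame('top')
crop(a,250,190,420,310,4,'pics/a9.png'); crop(b,280,155,400,315,3.5,'pics/a10.png')
E
```

```text
clock: 12.5
tcp_pos: [0.4692, 0.0745, 0.0583]
orientation: [0.206, -3.132, -0.003]
contact_force: [0.2, 0.5, 0.0]
grip_width: 0.0512
t 12.5 tcp [0.4692 0.0745 0.0583] z [-0.003  0.002 -1.   ] jaw 97.54 F [0.2 0.5 0. ] w 0.0512 j7 [ 0.43  0.58 -0.89  2.11  0.66  0.76  0.82]
turn [ 0.0007 -0.0009  0.0002] shift [-0.0096 -0.002   0.2592]
```

View pics/a9.png

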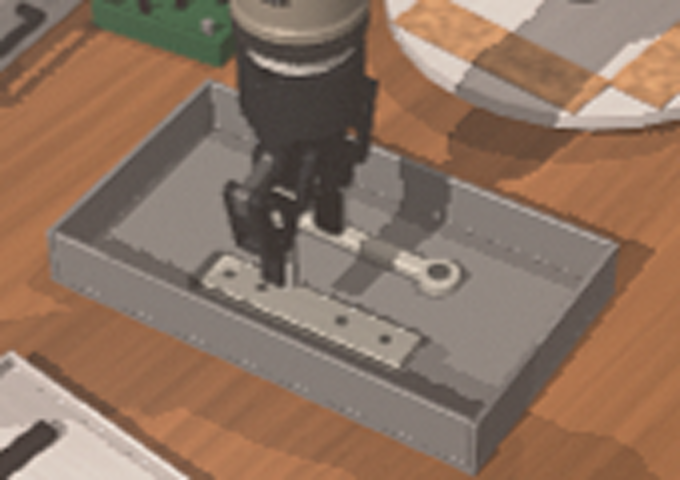

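View pics/a10.png

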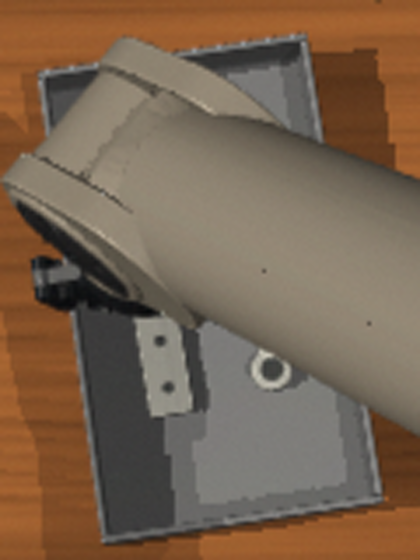

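The jaws straddle the hinge, and the crop shows the far finger clear of the bin wall. Next: narrow the jaws, go down and grip.

```bash
python3 -m jog '[0,0,0,-0.01,-0.002,0.08,0.52, 0,0,0,-0.01,-0.002,0.16,0.52, 0,0,0,-0.01,-0.002,0.22,0.52, 0,0,0,-0.01,-0.002,0.258,0.52, 0,0,0,-0.01,-0.002,0.258,0.52, 0,0,0,-0.01,-0.002,0.258,0.52]' 90; python3 -m jog '[0,0,0,0,0,0,0, 0,0,0,0,0,0,0, 0,0,0,0,0,0,0, 0,0,0,0,0,0,0, 0,0,0,0,0,0,0]' 90; python3 - <<'E'
from h import *
st()
E
```

```text
clock: 13.2
tcp_pos: [0.4734, 0.0755, 0.0092]
orientation: [-0.207, 3.133, 0.004]
contact_force: [0.4, 0.5, -1.0]
grip_width: 0.0444
clock: 13.7
tcp_pos: [0.4738, 0.0755, 0.0103]
orientation: [-0.207, 3.132, 0.003]
contact_force: [-2.9, -1.1, 9.2]
grip_width: 0.0264
t 13.7 tcp [0.4738 0.0755 0.0103] z [ 0.003  0.002 -1.   ] jaw 97.57 F [-2.9 -1.1  9.2] w 0.0264 j7 [ 0.36  0.65 -0.81  2.13  0.77  0.68  0.73]
```

```bash
python3 -m jog '[0,0,0,-0.014,0,0,0.52, 0,0,0,-0.014,0,0,0.52, 0,0,0,-0.014,0,0.02,0.52, 0,0,0,-0.014,0,0.02,0.52, 0,0,0,-0.014,0,0.02,0.52]'  90; python3 - <<'E'
from h import *
st()
E
```

```text
clock: 14.2
tcp_pos: [0.4764, 0.0758, 0.0061]
orientation: [-0.207, 3.132, 0.003]
contact_force: [1.2, -0.5, 0.2]
grip_width: 0.0444
t 14.2 tcp [0.4764 0.0758 0.0061] z [ 0.002  0.002 -1.   ] jaw 97.57 F [ 1.2 -0.5  0.2] w 0.0444 j7 [ 0.35  0.66 -0.8   2.12  0.78  0.67  0.72]
```

```bash
python3 -m jog '[0,0,0,0.027,-0.004,0,0.52, 0,0,0,0.027,-0.004,0,0.52, 0,0,0,0.027,-0.004,0,0.52, 0,0,0,0.027,-0.004,0.004,0, 0,0,0,0.027,-0.004,0.004,0, 0,0,0,0.027,-0.004,0.004,0, 0,0,0,0.027,-0.004,0.004,0, 0,0,0,0.027,-0.004,0.004,0, 0,0,0,0.027,-0.004,0.004,0]' 90; python3 - <<'E'
from h import *
st()
crop(r.grab_frame('side'),250,190,420,310,4,'pics/a11.png')
E
```

```text
clock: 15.1
tcp_pos: [0.4713, 0.0744, 0.0058]
orientation: [-0.208, 3.132, 0.002]
contact_force: [-1.6, -0.9, 8.0]
grip_width: 0.0271
t 15.1 tcp [0.4713 0.0744 0.0058] z [ 0.003  0.001 -1.   ] jaw 97.59 F [-1.6 -0.9  8. ] w 0.0271 j7 [ 0.36  0.65 -0.8   2.14  0.78  0.67  0.72]
```

View pics/a11.png

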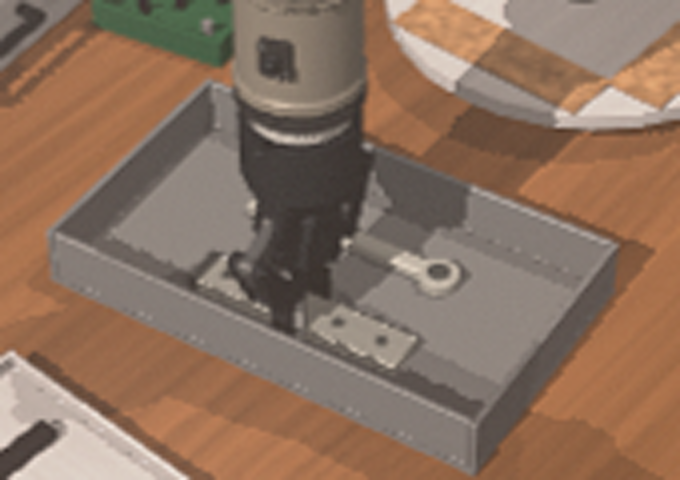

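```bash
python3 -m jog '[0,0,0,0,0,-0.15,0, 0,0,0,0,0,-0.3,0, 0,0,0,0,0,-0.45,0, 0,0,0,0,0,-0.6,0, 0,0,0,0,0,-0.75,0, 0,0,0,0,0,-0.75,0]'; python3 - <<'E'
from h import *
st()
crop(r.grab_frame('side'),250,160,420,310,4,'pics/a12.png')
f=lambda p:np.array(p)/4+[405,150]
q=cast('top',f([[163,415],[447,415],[449,491],[165,491]]),.043); print(q[:,:2].round(4),q.mean(0).round(4))
d=q[0]+q[3]-q[1]-q[2]; print('ang',np.degrees(np.arctan2(d[1],d[0])), np.linalg.norm(d)/2)
q2=cast('top',f([[80,149],[157,149],[168,417],[90,417]]),.043); print(q2.mean(0).round(4)); d=q2[0]+q2[1]-q2[2]-q2[3]; print('ang',np.degrees(np.arctan2(d[1],d[0])), np.linalg.norm(d)/2)
print('hub',cast('top',f([[298,281]]),.04),'post top',cast('top',f([[437,142]]),.088),'base',cast('top',f([[411,166]]),.04))
e=f([[42,281],[544,281],[290,44],[300,531]]); print('disc',cast('top',e,.04)[:,:2].round(4))
im=cv2.imread('pics/side0.png')[:,:,::-1]; crop(im,340,140,460,230,6,'pics/tts.png')
E
```

```text
clock: 15.75
tcp_pos: [0.4731, 0.075, 0.159]
orientation: [-0.207, 3.126, 0.002]
contact_force: [0.6, 0.3, -1.9]
grip_width: 0.0272
t 15.75 tcp [0.4731 0.075  0.159 ] z [ 0.009  0.002 -1.   ] jaw 97.58 F [ 0.6  0.3 -1.9] w 0.0272 j7 [ 0.57  0.43 -1.04  2.04  0.47  0.92  0.98]
[[ 0.433  -0.2075]
 [ 0.4304 -0.3692]
 [ 0.3868 -0.3668]
 [ 0.3892 -0.2061]] [ 0.4099 -0.2874  0.043 ]
ang 89.10190393939446 0.1612401796988881
[ 0.5117 -0.189   0.043 ]
ang -0.7905121978350274 0.15912120299384877
hub [[ 0.5108347  -0.29072786  0.04      ]] post top [[ 0.57933683 -0.3589761   0.088     ]] base [[ 0.57855436 -0.36114291  0.04      ]]
disc [[ 0.5134 -0.1423]
 [ 0.5083 -0.4323]
 [ 0.6546 -0.2955]
 [ 0.3655 -0.282 ]]
```

View pics/a12.png

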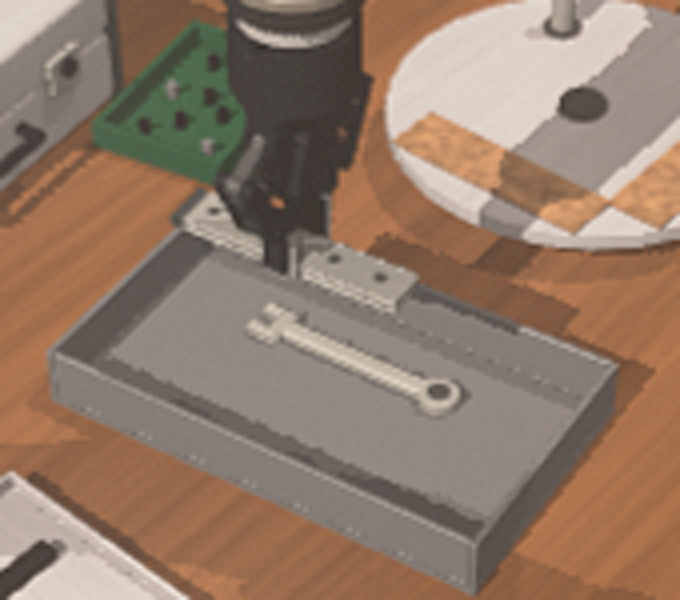

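View pics/tts.png

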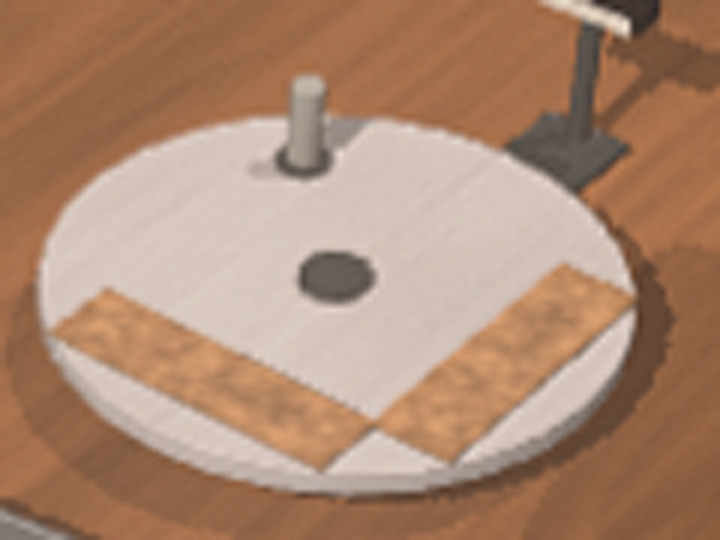

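```bash
python3 - <<'E'
from h import *
g=lambda p:np.array(p)/6+[340,140]
q=cast('side',g([[565,263],[635,300],[455,465],[380,425]]),.043); print('pad1 side',q[:,:2].round(4),q.mean(0).round(4))
q=cast('side',g([[107,288],[375,425],[322,471],[50,332]]),.043); print('pad2 side',q.mean(0).round(4))
print('hub',cast('side',g([[337,277]]),.04).round(4),'post top',cast('side',g([[310,84]]),.088).round(4),'base',cast('side',g([[304,157]]),.04).round(4))
im=r.grab_frame('side'); crop(im,285,195,365,245,10,'pics/a13.png')
im=r.grab_frame('top'); crop(im,290,155,380,305,4,'pics/a14.png')
E
```

```text
pad1 side [[ 0.4277 -0.3646]
 [ 0.3858 -0.3603]
 [ 0.3843 -0.2028]
 [ 0.4269 -0.2051]] [ 0.4062 -0.2832  0.043 ]
pad2 side [ 0.5086 -0.1843  0.043 ]
hub [[ 0.5094 -0.2892  0.04  ]] post top [[ 0.5774 -0.3572  0.088 ]] base [[ 0.5808 -0.3621  0.04  ]]
```

View pics/a13.png

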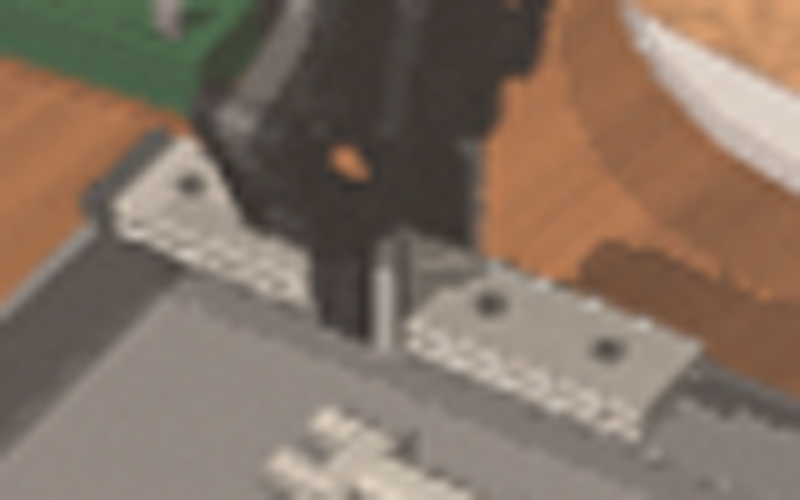

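View pics/a14.png

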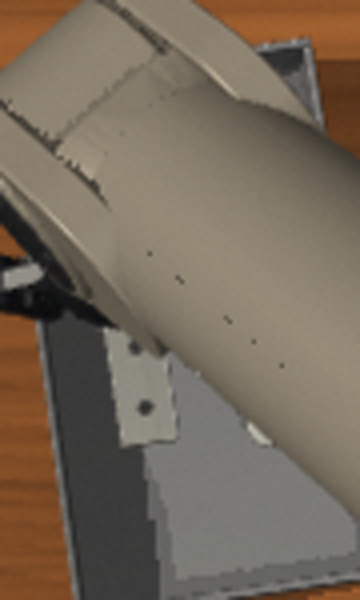

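```bash
python3 - <<'E'
from h import *
g=lambda p:np.array(p)/10+[285,195]
f=lambda p:np.array(p)/4+[290,155]
print(cast('side',g([[700,347],[640,412],[115,207],[185,138],[86,192],[158,130]]),.168)[:,:2].round(4))
print(cast('top',f([[176,440],[122,446]]),.168)[:,:2].round(4)); st()
rel([.409,-.286,.16],np.radians(-0.9))
E
```

```text
[[0.3958 0.0555]
 [0.3925 0.0821]
 [0.536  0.1041]
 [0.5405 0.074 ]
 [0.5452 0.1044]
 [0.5477 0.0758]]
[[0.3962 0.0503]
 [0.3935 0.0779]]
t 15.9 tcp [0.4703 0.0736 0.155 ] z [ 0.002  0.001 -1.   ] jaw 97.57 F [ 0.8  0.1 -1.9] w 0.027 j7 [ 0.57  0.43 -1.04  2.05  0.47  0.92  0.98]
turn [-4.00e-04  6.00e-04 -4.53e-01] shift [ 0.5408 -1.7422 -0.0266]
```

Hinge ends check: 76 mm and 77 mm either side of the grip, so it is held at its middle. Pad one is at (0.4095,-0.2865). I will carry it there with a 98.5° clockwise turn, the way that suits joint 7.

```bash
python3 -m jog '[0,0,0.045,0.02,-0.1,0,0, 0,0,0.09,0.04,-0.2,0,0, 0,0,0.135,0.06,-0.3,0,0, 0,0,0.18,0.08,-0.4,0,0, 0,0,0.225,0.1,-0.5,0,0, 0,0,0.27,0.14,-0.6,0,0, 0,0,0.315,0.18,-0.7,0,0, 0,0,0.36,0.2,-0.8,0,0, 0,0,0.405,0.22,-0.9,0,0, 0,0,0.45,0.24,-1,0,0, 0,0,0.49,0.25,-1,0,0, 0,0,0.49,0.25,-1,0,0]'; python3 - <<'E'
from h import *
st();rel([.4095,-.2865,.13],np.radians(-0.9))
E
```

```text
clock: 17.1
tcp_pos: [0.4457, -0.1316, 0.1534]
orientation: [-2.034, -2.392, 0.0]
contact_force: [0.1, -0.2, -1.5]
grip_width: 0.0269
t 17.1 tcp [ 0.4457 -0.1316  0.1534] z [-0.001  0.001 -1.   ] jaw 9.25 F [ 0.1 -0.2 -1.5] w 0.0269 j7 [ 0.72  0.3  -0.66  2.08  0.25  0.83  0.08]
turn [-0.0004 -0.0004  0.0564] shift [-0.7356 -0.3031  0.1163]
```

```bash
python3 -m jog '[0,0,0.03,-0.15,-0.06,0,0, 0,0,0.056,-0.3,-0.12,0,0, 0,0,0.056,-0.45,-0.18,0,0, 0,0,0.056,-0.6,-0.24,0.05,0, 0,0,0.056,-0.736,-0.303,0.1,0, 0,0,0.056,-0.736,-0.303,0.116,0, 0,0,0.056,-0.736,-0.303,0.116,0, 0,0,0.056,-0.736,-0.303,0.116,0]'; python3 - <<'E'
from h import *
st();rel([.4095,-.2865,.046],np.radians(-0.9))
a=r.grab_frame('side'); b=r.grab_frame('top')
crop(a,320,110,480,230,5,'pics/b1.png'); crop(b,405,150,605,295,4,'pics/b2.png')
E
```

```text
clock: 17.9
tcp_pos: [0.4099, -0.285, 0.1296]
orientation: [-2.231, -2.207, -0.001]
contact_force: [0.1, 0.8, -1.5]
grip_width: 0.027
t 17.9 tcp [ 0.4099 -0.285   0.1296] z [-0.002  0.002 -1.   ] jaw -0.62 F [ 0.1  0.8 -1.5] w 0.027 j7 [ 0.93  0.37 -0.54  2.03  0.26  0.8   0.23]
turn [-0.0005 -0.0007  0.0016] shift [-0.0087 -0.0015  0.4181]
```

View pics/b1.png

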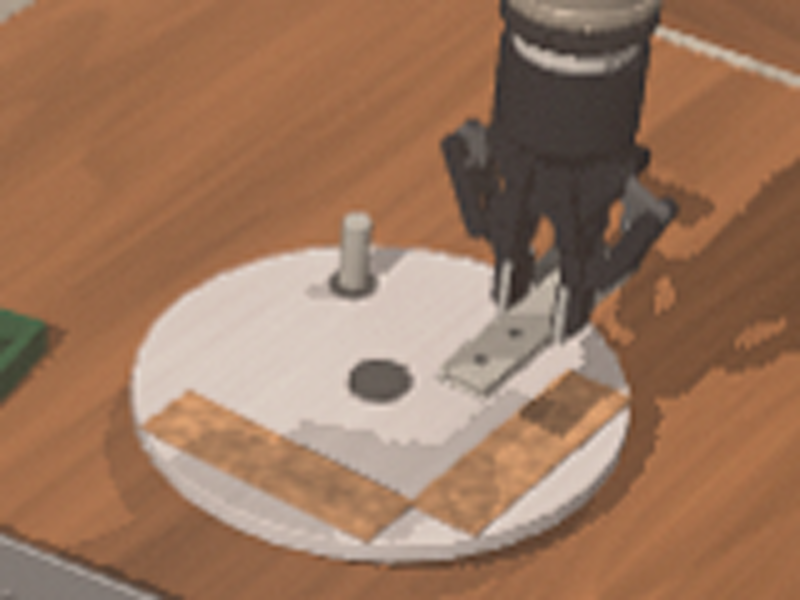

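View pics/b2.png

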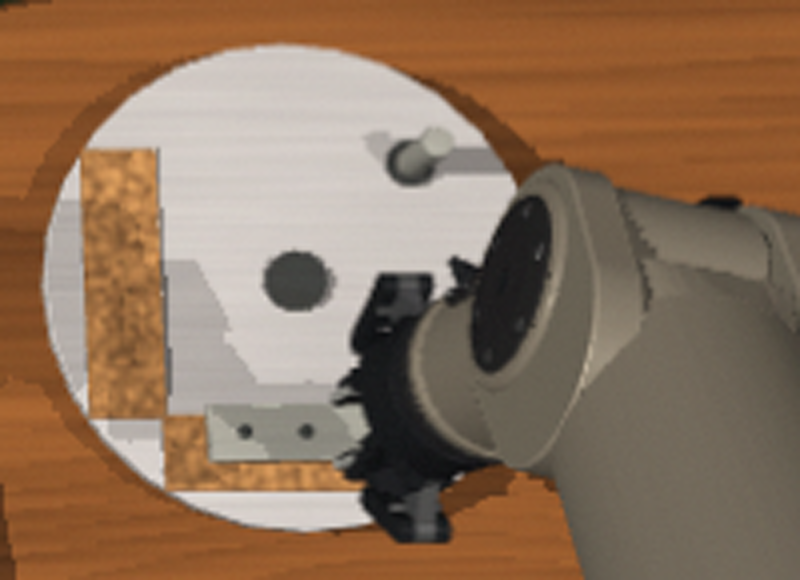

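```bash
python3 -m jog '[0,0,0.0015,-0.009,-0.001,0.08,0, 0,0,0.0015,-0.009,-0.001,0.16,0, 0,0,0.0015,-0.009,-0.001,0.24,0, 0,0,0.0015,-0.009,-0.001,0.32,0, 0,0,0.0015,-0.009,-0.001,0.37,0, 0,0,0.0015,-0.009,-0.001,0.37,0, 0,0,0.0015,-0.009,-0.001,0.37,0]'; python3 - <<'E'
from h import *
st();rel([.4095,-.2865,.0455],np.radians(-0.9))
a=r.grab_frame('side'); b=r.grab_frame('top')
crop(a,360,130,480,220,6,'pics/b3.png'); crop(b,425,230,545,290,6,'pics/b4.png')
E
```

```text
clock: 18.7
tcp_pos: [0.4105, -0.2866, 0.0566]
orientation: [-2.237, -2.204, -0.001]
contact_force: [-0.2, -0.1, -0.9]
grip_width: 0.0272
t 18.7 tcp [ 0.4105 -0.2866  0.0566] z [-0.     0.001 -1.   ] jaw -0.85 F [-0.2 -0.1 -0.9] w 0.0272 j7 [ 0.87  0.49 -0.48  2.08  0.36  0.65  0.14]
turn [-0.0002 -0.0004  0.0003] shift [ 0.0006 -0.0047  0.0555]
```

View pics/b3.png

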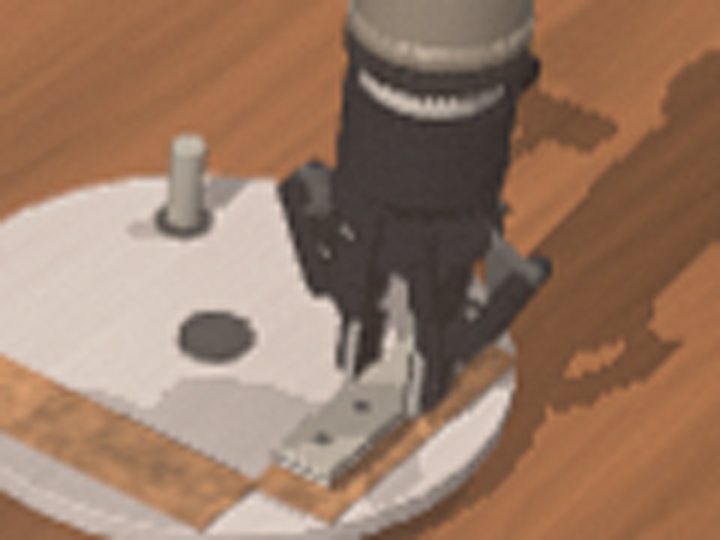

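View pics/b4.png

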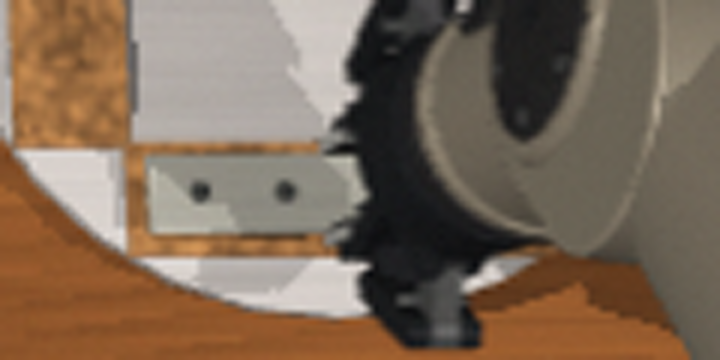

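```bash
python3 - <<'E'
from h import *
f=lambda p:np.array(p)/6+[425,230]
print('hinge end corners',cast('top',f([[148,155],[152,234]]),.0655)[:,:2].round(4),'pad',cast('top',f([[128,148],[128,255]]),.043)[:,:2].round(4))
E
```

```text
hinge end corners [[ 0.425  -0.2107]
 [ 0.3953 -0.2105]] pad [[ 0.4309 -0.2087]
 [ 0.3898 -0.2064]]
```

```bash
python3 -m jog '[0,0,0,0.008,0,0.03,0, 0,0,0,0.008,0,0.05,0, 0,0,0,0.008,0,0.056,0, 0,0,0,0.008,0,0.056,0, 0,0,0,0.008,0,0.056,0]'; python3 - <<'E'
from h import *
st()
E
```

```text
clock: 19.3
tcp_pos: [0.4107, -0.2854, 0.0457]
orientation: [-2.238, -2.204, -0.001]
contact_force: [-0.8, 0.4, -1.1]
grip_width: 0.027
t 19.3 tcp [ 0.4107 -0.2854  0.0457] z [ 0.     0.001 -1.   ] jaw -0.89 F [-0.8  0.4 -1.1] w 0.027 j7 [ 0.86  0.51 -0.46  2.08  0.37  0.63  0.13]
```

```bash
python3 -m jog '[0,0,0,0,-0.002,0.006,0, 0,0,0,0,-0.002,0.008,0, 0,0,0,0,-0.002,0.008,0, 0,0,0,0,-0.002,0.008,0]'; python3 -m jog '[0,0,0,0,0,0,0.2, 0,0,0,0,0,0,0.45, 0,0,0,0,0,0,0.52, 0,0,0,0,0,0,0.52]'; python3 -m jog '[0,0,0,0,0,-0.1,0.52, 0,0,0,0,0,-0.3,0.52, 0,0,0,0,0,-0.5,0.52, 0,0,0,0,0,-0.7,0.52, 0,0,0,0,0,-0.7,0.52]'; python3 - <<'E'
from h import *
st()
a=r.grab_frame('side'); b=r.grab_frame('top')
crop(a,340,110,460,230,5,'pics/b5.png'); crop(b,405,150,605,295,4,'pics/b6.png')
E
```

```text
clock: 19.7
tcp_pos: [0.4103, -0.2855, 0.0442]
orientation: [-2.238, -2.204, -0.001]
contact_force: [-0.4, 0.1, -1.1]
grip_width: 0.0272
clock: 20.1
tcp_pos: [0.4105, -0.2855, 0.0443]
orientation: [2.239, 2.204, 0.001]
contact_force: [0.1, 0.1, 0.1]
grip_width: 0.0441
clock: 20.6
tcp_pos: [0.4136, -0.2871, 0.1896]
orientation: [2.232, 2.197, 0.004]
contact_force: [0.7, 0.1, 0.4]
grip_width: 0.0446
t 20.6 tcp [ 0.4136 -0.2871  0.1896] z [ 0.009 -0.005 -1.   ] jaw -0.9 F [0.7 0.1 0.4] w 0.0446 j7 [ 0.97  0.29 -0.57  1.98  0.2   0.91  0.28]
```

View pics/b5.png

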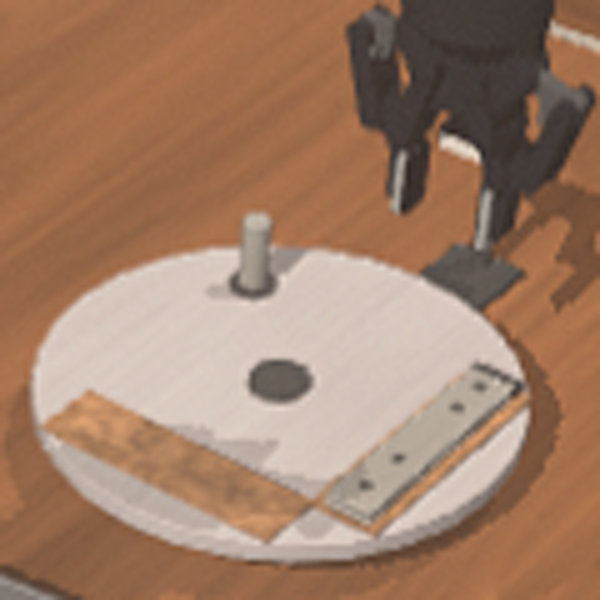

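View pics/b6.png

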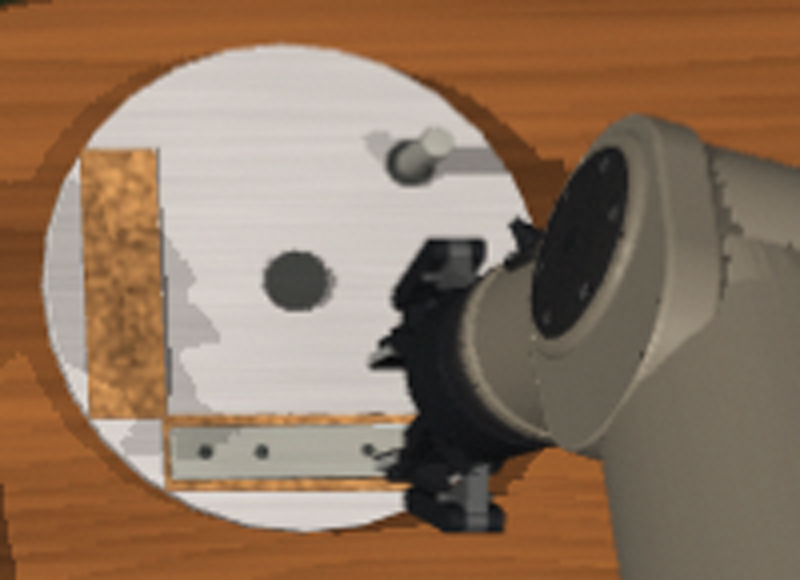

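Hinge lies centred on pad one in both views, with cork margins even. Next is the post at about (0.579,-0.360), 98 mm from the hub against the 100 given.

```bash
python3 - <<'E'
from h import *
rel([.579,-.360,.16],np.radians(44.3))
E
```

```text
turn [ 0.0005  0.0007 -0.2512] shift [-0.356   0.8468  0.1284]
```

```bash
python3 -m jog '[0,0,-0.05,-0.08,0.2,0,0.6, 0,0,-0.1,-0.16,0.4,0,0.6, 0,0,-0.15,-0.24,0.6,0,0.6, 0,0,-0.2,-0.3,0.75,0,0.6, 0,0,-0.251,-0.356,0.847,0.05,0.6, 0,0,-0.251,-0.356,0.847,0.128,0.6, 0,0,-0.251,-0.356,0.847,0.128,0.6, 0,0,-0.251,-0.356,0.847,0.128,0.6, 0,0,-0.251,-0.356,0.847,0.128,0.6]' 40; python3 - <<'E'
from h import *
st();rel([.579,-.360,.058],np.radians(44.3))
a=r.grab_frame('side'); b=r.grab_frame('top')
crop(a,340,100,460,220,5,'pics/c1.png'); crop(b,405,150,605,295,4,'pics/c2.png')
E
```

```text
clock: 21.6
tcp_pos: [0.5785, -0.3596, 0.1604]
orientation: [1.221, 2.892, -0.001]
contact_force: [0.9, -0.5, -0.3]
grip_width: 0.0514
t 21.6 tcp [ 0.5785 -0.3596  0.1604] z [ 0.002 -0.002 -1.   ] jaw 44.21 F [ 0.9 -0.5 -0.3] w 0.0514 j7 [ 0.91  0.64 -0.66  1.57  0.43  1.08  0.91]
turn [ 0.0001  0.0008 -0.0005] shift [-1.900e-03  2.000e-04  5.118e-01]
```

View pics/c1.png

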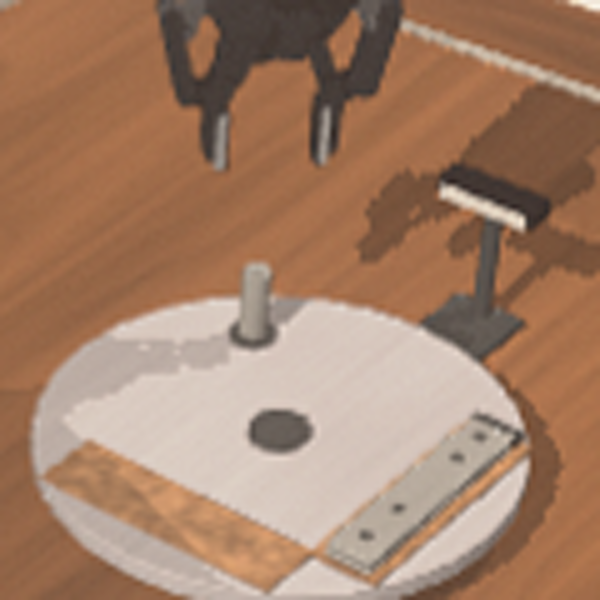

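View pics/c2.png

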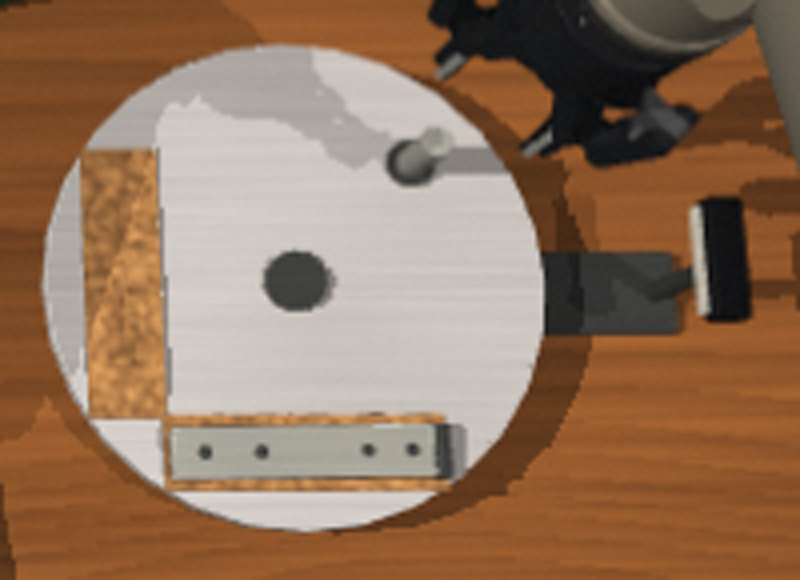

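Hinge is on pad one, spanning (169–452, 427–480) in the crop. With parallax allowed for, it is centred. The open jaws are over the post.

```bash
python3 -m jog '[0,0,0,-0.002,0,0.15,0.6, 0,0,0,-0.002,0,0.3,0.6, 0,0,0,-0.002,0,0.42,0.6, 0,0,0,-0.002,0,0.51,0.6, 0,0,0,-0.002,0,0.51,0.6, 0,0,0,-0.002,0,0.51,0.6]' 40; python3 - <<'E'
from h import *
st()
a=r.grab_frame('side'); b=r.grab_frame('top')
crop(a,340,100,460,220,5,'pics/c3.png')
E
```

```text
clock: 22.3
tcp_pos: [0.58, -0.3605, 0.0599]
orientation: [1.22, 2.89, -0.002]
contact_force: [-0.0, -0.8, 0.8]
grip_width: 0.0513
t 22.3 tcp [ 0.58   -0.3605  0.0599] z [ 0.004 -0.003 -1.   ] jaw 44.23 F [-0.  -0.8  0.8] w 0.0513 j7 [ 0.87  0.75 -0.6   1.63  0.51  0.92  0.85]
```

View pics/c3.png

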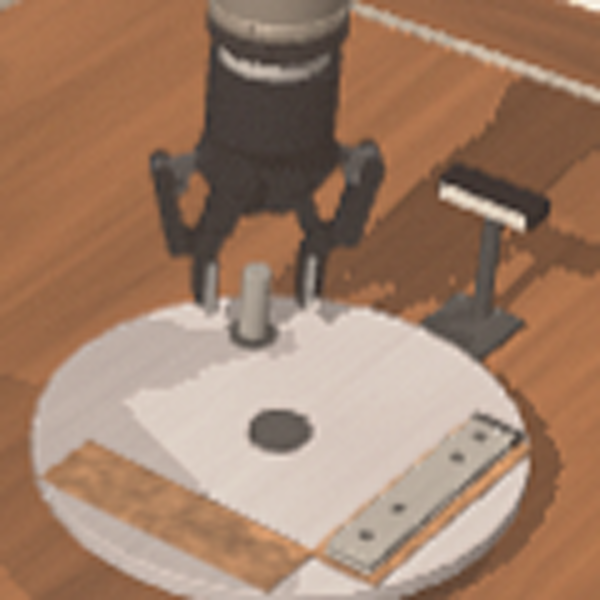

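```bash
python3 -m jog '[0,0,0,0,0,0,0, 0,0,0,0,0,0,0, 0,0,0,0,0,0,0, 0,0,0,0,0,0,0, 0,0,0,0,0,0,0, 0,0,0,0,0,0,0]' 40; cat >> h.py <<'E'
def arc(degs,turn=1.0,H=(.5105,-.290),grip=0,dz=0):
    """rows for carrying the TCP round H by degs from now, tool turning with it"""
    o=r.get_obs(); R0=R.from_rotvec(o['orientation']); p=o['tcp_pos']; H=np.array([H[0],H[1],p[2]])
    v=p-H; print('r',np.linalg.norm(v).round(4),'phi',np.degrees(np.arctan2(v[1],v[0])).round(2))
    for d in degs:
        Z=R.from_euler('z',d,degrees=True); s=R0.inv().apply(H+Z.apply(v)-p)/.2
        w=(R0.inv()*R.from_euler('z',d*turn,degrees=True)*R0).as_rotvec()/np.pi
        print(d,w.round(3),s.round(3))
E
python3 - <<'E'
from h import *
st(); arc([2,5,9,13,18,23,28,33,38,42,45])
E
```

```text
clock: 23.0
tcp_pos: [0.5812, -0.3612, 0.0621]
orientation: [1.219, 2.887, -0.003]
contact_force: [-1.6, -0.2, 7.3]
grip_width: 0.0164
t 23.0 tcp [ 0.5812 -0.3612  0.0621] z [ 0.007 -0.005 -1.   ] jaw 44.21 F [-1.6 -0.2  7.3] w 0.0164 j7 [ 0.87  0.75 -0.6   1.63  0.51  0.92  0.85]
r 0.1004 phi -45.21
2 [-0.     0.    -0.011] [0.    0.018 0.   ]
5 [-0.     0.    -0.028] [0.002 0.044 0.   ]
9 [-0.    0.   -0.05] [0.007 0.078 0.   ]
13 [-0.001  0.    -0.072] [0.014 0.113 0.   ]
18 [-0.001  0.    -0.1  ] [0.026 0.155 0.   ]
23 [-0.001  0.    -0.128] [ 0.042  0.196 -0.   ]
28 [-0.001  0.    -0.156] [ 0.061  0.235 -0.   ]
33 [-0.001  0.    -0.183] [ 0.084  0.272 -0.   ]
38 [-0.002  0.    -0.211] [ 0.109  0.308 -0.   ]
42 [-0.002  0.    -0.233] [ 0.132  0.334 -0.001]
45 [-0.002  0.    -0.25 ] [ 0.151  0.353 -0.001]
```

```bash
python3 -m jog '[0,0,-0.011,0,0.018,0,0, 0,0,-0.028,0.002,0.044,0,0, 0,0,-0.05,0.007,0.078,0,0, 0,0,-0.072,0.014,0.113,0,0, 0,0,-0.1,0.026,0.155,0,0, 0,0,-0.1,0.026,0.155,0,0]'; python3 - <<'E'
from h import *
st(); arc([4,8,13,18,23,27,27+5,37,40])
E
```

```text
clock: 23.6
tcp_pos: [0.6005, -0.3351, 0.0622]
orientation: [0.747, 3.043, -0.004]
contact_force: [-1.0, -2.5, 1.2]
grip_width: 0.0168
t 23.6 tcp [ 0.6005 -0.3351  0.0622] z [ 0.007 -0.004 -1.   ] jaw 62.4 F [-1.  -2.5  1.2] w 0.0168 j7 [ 0.87  0.77 -0.67  1.62  0.57  0.95  1.08]
r 0.1007 phi -26.63
4 [-0.    -0.    -0.022] [ 0.002  0.035 -0.   ]
8 [-0.    -0.    -0.044] [ 0.006  0.07  -0.   ]
13 [-0.001 -0.    -0.072] [ 0.015  0.113 -0.   ]
18 [-0.001 -0.    -0.1  ] [ 0.027  0.155 -0.   ]
23 [-0.001 -0.    -0.128] [ 0.043  0.196 -0.   ]
27 [-0.001 -0.    -0.15 ] [ 0.059  0.228 -0.001]
32 [-0.002 -0.    -0.178] [ 0.081  0.266 -0.001]
37 [-0.002 -0.    -0.206] [ 0.107  0.301 -0.001]
40 [-0.002 -0.    -0.222] [ 0.123  0.322 -0.001]
```

Forces are small and the disc follows, so I continue.

```bash
python3 -m jog '[0,0,-0.022,0.002,0.035,0,0, 0,0,-0.044,0.006,0.07,0,0, 0,0,-0.072,0.015,0.113,0,0, 0,0,-0.1,0.027,0.155,0,0, 0,0,-0.128,0.043,0.196,0,0, 0,0,-0.15,0.059,0.228,0,0, 0,0,-0.178,0.081,0.266,0,0, 0,0,-0.206,0.107,0.301,0,0, 0,0,-0.222,0.123,0.322,0,0, 0,0,-0.222,0.123,0.322,0,0]'; python3 - <<'E'
from h import *
st(); arc([4,8,12,16,20,24,28,30.5,31.5])
b=r.grab_frame('top');crop(b,405,150,605,295,4,'pics/c4.png')
E
```

```text
clock: 24.6
tcp_pos: [0.6089, -0.2649, 0.0621]
orientation: [-0.34, 3.115, -0.006]
contact_force: [0.3, 1.2, 1.1]
grip_width: 0.0163
t 24.6 tcp [ 0.6089 -0.2649  0.0621] z [ 0.008 -0.003 -1.   ] jaw 102.45 F [0.3 1.2 1.1] w 0.0163 j7 [ 0.87  0.8  -0.83  1.67  0.69  0.98  1.58]
r 0.1016 phi 14.29
4 [-0.    -0.    -0.022] [ 0.002  0.035 -0.   ]
8 [-0.    -0.    -0.044] [ 0.007  0.07  -0.   ]
12 [-0.    -0.    -0.067] [ 0.014  0.105 -0.001]
16 [-0.001 -0.    -0.089] [ 0.024  0.139 -0.001]
20 [-0.001 -0.001 -0.111] [ 0.036  0.173 -0.001]
24 [-0.001 -0.001 -0.133] [ 0.051  0.205 -0.001]
28 [-0.001 -0.001 -0.156] [ 0.067  0.236 -0.002]
30.5 [-0.001 -0.001 -0.169] [ 0.079  0.255 -0.002]
31.5 [-0.001 -0.001 -0.175] [ 0.083  0.263 -0.002]
```

View pics/c4.png

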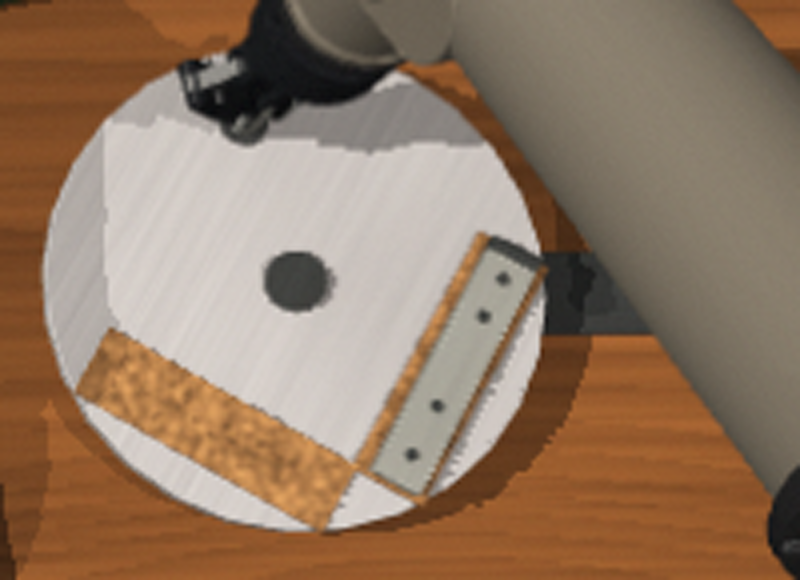

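The disc has turned about 60° and the hinge is still lying on pad one, at (450,370) in the crop.

```bash
python3 -m jog '[0,0,-0.022,0.002,0.035,0,0, 0,0,-0.044,0.007,0.07,0,0, 0,0,-0.067,0.014,0.105,0,0, 0,0,-0.089,0.024,0.139,0,0, 0,0,-0.111,0.036,0.173,0,0, 0,0,-0.133,0.051,0.205,0,0, 0,0,-0.15,0.063,0.228,0,0, 0,0,-0.161,0.072,0.244,0,0, 0,0,-0.169,0.079,0.255,0,0, 0,0,-0.169,0.079,0.255,0,0, 0,0,-0.169,0.079,0.255,0,0]'; python3 - <<'E'
from h import *
st(); arc([1])
b=r.grab_frame('top');crop(b,405,150,605,295,4,'pics/c5.png')
E
```

```text
clock: 25.75
tcp_pos: [0.5836, -0.2189, 0.0621]
orientation: [-1.14, 2.918, -0.01]
contact_force: [3.3, 3.3, 2.6]
grip_width: 0.0169
t 25.75 tcp [ 0.5836 -0.2189  0.0621] z [ 0.01  -0.003 -1.   ] jaw 132.68 F [3.3 3.3 2.6] w 0.0169 j7 [ 0.92  0.8  -0.95  1.77  0.77  0.98  1.97]
r 0.102 phi 44.21
1 [-0.    -0.    -0.006] [ 0.     0.009 -0.   ]
```

View pics/c5.png

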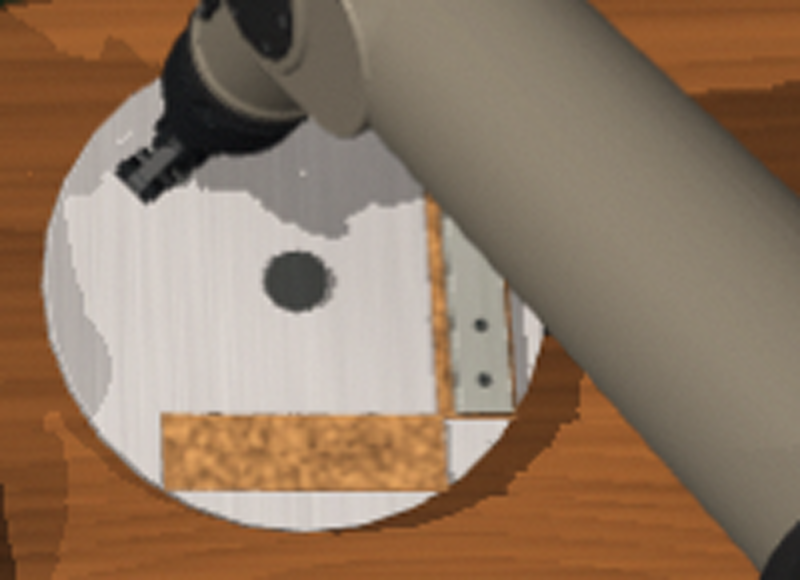

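Pad two now sits at (162–445, 414–491) in the crop, the same place pad one had. I will let go of the post and see whether it settles.

```bash
python3 -m jog '[0,0,0,0,0,0,0.2, 0,0,0,0,0,0,0.3, 0,0,0,0,0,0,0.45, 0,0,0,0,0,0,0.6, 0,0,0,0,0,0,0.6, 0,0,0,0,0,0,0.6]'; python3 -m jog '[0,0,0,0,0,-0.15,0.6, 0,0,0,0,0,-0.3,0.6, 0,0,0,0,0,-0.5,0.6, 0,0,0,0,0,-0.7,0.6, 0,0,0,0,0,-0.7,0.6]'; python3 - <<'E'
from h import *
st(); rel([.488,.003,.21],np.radians(97.4))
b=r.grab_frame('top');crop(b,405,150,605,295,4,'pics/c6.png')
E
```

```text
clock: 26.4
tcp_pos: [0.5834, -0.2192, 0.0619]
orientation: [-1.14, 2.919, -0.01]
contact_force: [-0.3, 0.3, -0.2]
grip_width: 0.0514
clock: 26.9
tcp_pos: [0.5852, -0.2184, 0.2079]
orientation: [-1.137, 2.912, -0.018]
contact_force: [0.3, 0.5, 0.7]
grip_width: 0.0511
t 26.9 tcp [ 0.5852 -0.2184  0.2079] z [ 0.018 -0.005 -1.   ] jaw 132.66 F [0.3 0.5 0.7] w 0.0511 j7 [ 1.    0.64 -1.08  1.67  0.61  1.19  2.09]
turn [-0.0041  0.0046  0.1959] shift [-0.3931  1.1433 -0.0252]
```

View pics/c6.png

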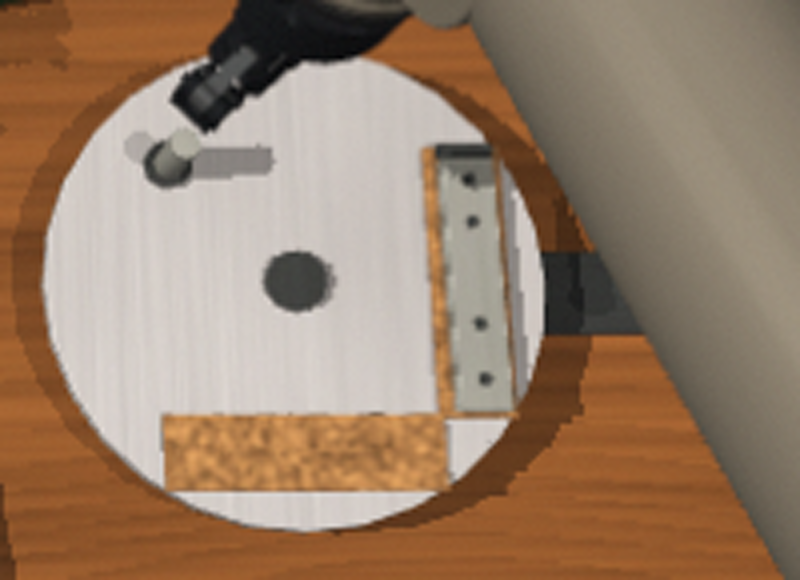

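The disc rests in the detent, with pad two back at pad one's old pixels, (163–449, 415–491). The hinge is on pad one on the lamp side. Now the spanner.

```bash
python3 -m jog '[0,0,0.04,-0.07,0.2,0,0.5, 0,0,0.08,-0.14,0.4,0,0.5, 0,0,0.12,-0.21,0.6,0,0.5, 0,0,0.16,-0.27,0.8,0,0.5, -0.004,0.004,0.196,-0.33,0.95,0,0.5, -0.004,0.004,0.196,-0.33,0.95,0,0.5, -0.004,0.004,0.196,-0.33,0.95,0,0.5]'; python3 - <<'E'
from h import *
st(); rel([.488,.003,.06],np.radians(97))
b=r.grab_frame('top');crop(b,290,155,400,315,3.7,'pics/d1.png')
a=r.grab_frame('side');crop(a,250,190,420,310,4.5,'pics/d2.png')
E
```

```text
clock: 27.65
tcp_pos: [0.503, -0.0343, 0.2022]
orientation: [0.206, -3.132, -0.001]
contact_force: [0.4, -0.2, -0.6]
grip_width: 0.0426
t 27.65 tcp [ 0.503  -0.0343  0.2022] z [-0.003  0.    -1.   ] jaw 97.52 F [ 0.4 -0.2 -0.6] w 0.0426 j7 [ 0.8   0.41 -1.05  1.94  0.42  1.03  1.27]
turn [ 0.0002 -0.001   0.0029] shift [0.0476 0.1943 0.7112]
```

View pics/d1.png

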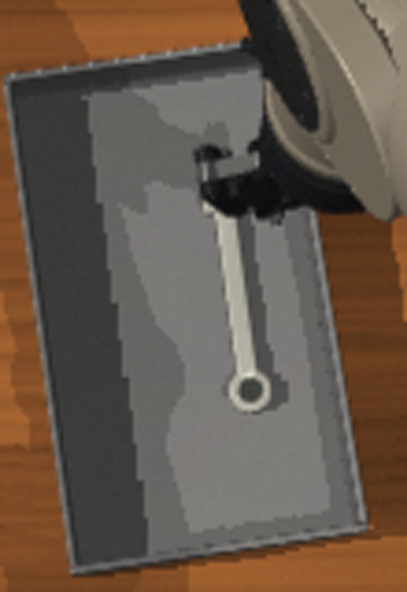

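View pics/d2.png

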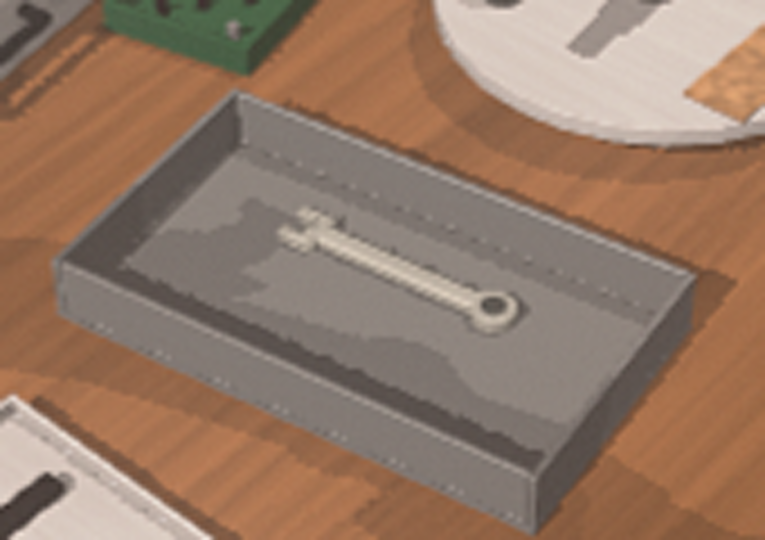

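```bash
python3 - <<'E'
from h import *
f=lambda p:np.array(p)/3.7+[290,155]
g=lambda p:np.array(p)/4.5+[250,190]
print(cast('top',f([[250,391],[250,412],[236.5,300],[245,365],[228,230]]),.015)[:,:2].round(4))
print(cast('side',g([[281,234],[313,210],[494,305],[520,322],[400,268]]),.015)[:,:2].round(4))
E
```

```text
[[ 0.4238 -0.0061]
 [ 0.4104 -0.0058]
 [ 0.4828  0.001 ]
 [ 0.4406 -0.0034]
 [ 0.5288  0.0054]]
[[ 5.585e-01  2.780e-02]
 [ 5.576e-01 -5.000e-04]
 [ 4.231e-01 -4.500e-03]
 [ 4.031e-01 -2.800e-03]
 [ 4.848e-01  5.800e-03]]
```

```bash
python3 -m jog '[0,0,0.003,0.048,0.194,0,0.5, 0,0,0.003,0.048,0.194,0.2,0.5, 0,0,0.003,0.048,0.194,0.4,0.5, 0,0,0.003,0.048,0.194,0.6,0.5, 0,0,0.003,0.048,0.194,0.711,0.5, 0,0,0.003,0.048,0.194,0.711,0.5, 0,0,0.003,0.048,0.194,0.711,0.5]'; python3 - <<'E'
from h import *
st(); rel([.488,.003,.006],np.radians(97))
a=r.grab_frame('side');crop(a,250,190,420,310,4.5,'pics/d3.png')
E
```

```text
clock: 28.45
tcp_pos: [0.4889, 0.0013, 0.0601]
orientation: [0.185, -3.133, -0.003]
contact_force: [0.5, -0.1, 0.2]
grip_width: 0.0424
t 28.45 tcp [0.4889 0.0013 0.0601] z [-0.004  0.001 -1.   ] jaw 96.74 F [ 0.5 -0.1  0.2] w 0.0424 j7 [ 0.57  0.59 -0.88  2.08  0.65  0.78  0.97]
turn [ 0.0006 -0.0011 -0.0014] shift [0.0027 0.0086 0.2705]
```

View pics/d3.png

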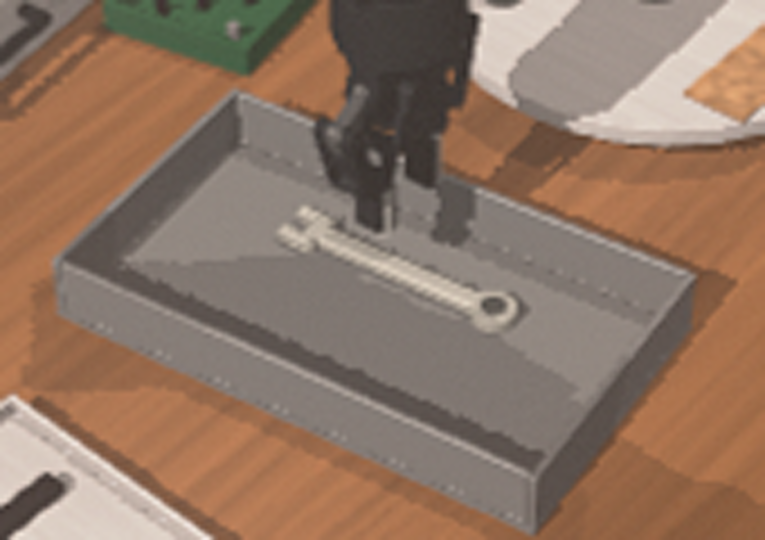

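```bash
python3 -m jog '[0,0,-0.001,0.003,0.009,0.08,0.5, 0,0,-0.001,0.003,0.009,0.16,0.5, 0,0,-0.001,0.003,0.009,0.22,0.5, 0,0,-0.001,0.003,0.009,0.26,0.5, 0,0,-0.001,0.003,0.009,0.268,0.5, 0,0,-0.001,0.003,0.009,0.268,0.5]' 90; python3 - <<'E'
from h import *
st(); rel([.488,.003,.0062],np.radians(97))
E
```

```text
clock: 29.1
tcp_pos: [0.4889, 0.0033, 0.0076]
orientation: [0.19, -3.135, -0.002]
contact_force: [0.4, -0.0, -0.1]
grip_width: 0.0429
t 29.1 tcp [0.4889 0.0033 0.0076] z [-0.001  0.001 -1.   ] jaw 96.92 F [ 0.4 -0.  -0.1] w 0.0429 j7 [ 0.5   0.66 -0.79  2.11  0.76  0.69  0.88]
turn [ 0.0005 -0.0004 -0.0004] shift [ 0.0048 -0.001   0.0068]
```

```bash
python3 -m jog '[0,0,0,0.008,0,0.008,0.5, 0,0,0,0.008,0,0.008,0.5, 0,0,0,0.008,0,0.012,0, 0,0,0,0.008,0,0.014,0, 0,0,0,0.008,0,0.014,0, 0,0,0,0.008,0,0.014,0, 0,0,0,0.008,0,0.014,0, 0,0,0,0.008,0,0.014,0]' 90; python3 - <<'E'
from h import *
st()
a=r.grab_frame('side');crop(a,250,190,420,310,4.5,'pics/d4.png')
E
```

```text
clock: 29.9
tcp_pos: [0.4881, 0.0029, 0.0057]
orientation: [0.189, -3.136, -0.0]
contact_force: [-0.9, -2.1, 10.7]
grip_width: 0.0108
t 29.9 tcp [0.4881 0.0029 0.0057] z [-0.  0. -1.] jaw 96.91 F [-0.9 -2.1 10.7] w 0.0108 j7 [ 0.5   0.67 -0.79  2.11  0.77  0.68  0.87]
```

View pics/d4.png

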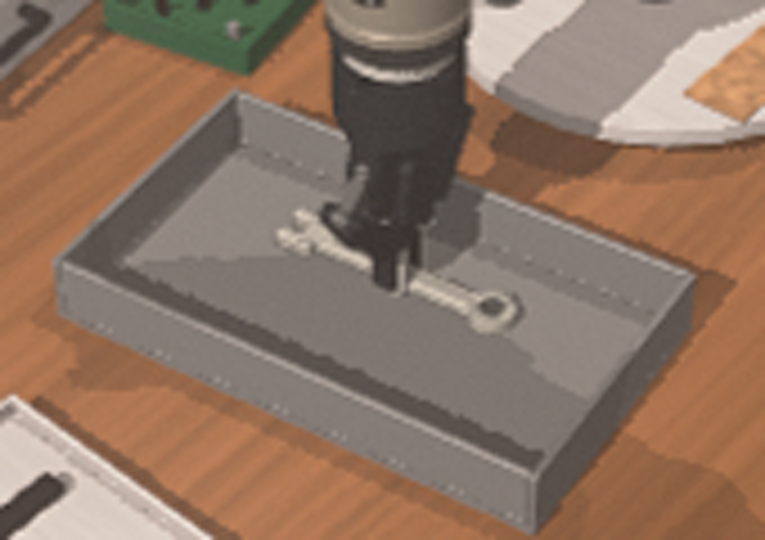

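The spanner is gripped at its shank. Next, lift and check.

```bash
python3 -m jog '[0,0,0,0,0,-0.15,0, 0,0,0,0,0,-0.3,0, 0,0,0,0,0,-0.45,0, 0,0,0,0,0,-0.6,0, 0,0,0,0,0,-0.75,0, 0,0,0,0,0,-0.75,0]'; python3 - <<'E'
from h import *
st(); rel([.41,-.2865,.155],np.radians(-0.9))
a=r.grab_frame('side');crop(a,270,170,370,260,8,'pics/d5.png')
E
```

```text
clock: 30.55
tcp_pos: [0.4903, 0.0034, 0.159]
orientation: [-0.189, 3.13, -0.001]
contact_force: [1.2, 0.2, -2.4]
grip_width: 0.0115
t 30.55 tcp [0.4903 0.0034 0.159 ] z [ 0.006 -0.    -1.   ] jaw 96.9 F [ 1.2  0.2 -2.4] w 0.0115 j7 [ 0.7   0.44 -1.02  2.01  0.47  0.93  1.12]
turn [-0.0016  0.0014 -0.4566] shift [ 0.573  -1.3907  0.0179]
```

View pics/d5.png

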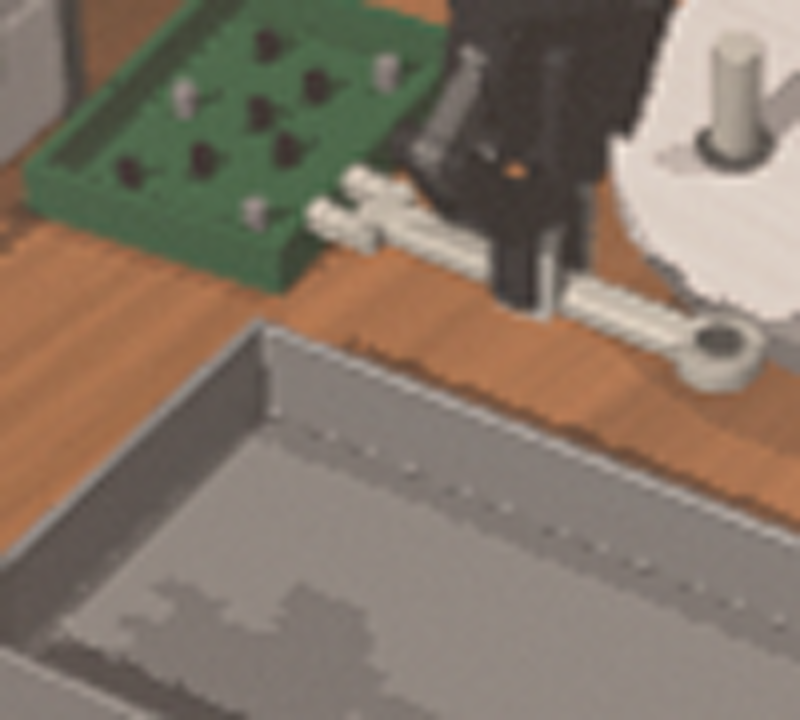

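```bash
python3 - <<'E'
from h import *
g=lambda p:np.array(p)/8+[270,170]
print(cast('side',g([[312,210],[352,168],[720,332],[766,348]]),.168)[:,:2].round(4))
E
python3 -m jog '[0,0,0.045,0.02,-0.09,0,0, 0,0,0.09,0.05,-0.18,0,0, 0,0,0.135,0.08,-0.27,0,0, 0,0,0.18,0.1,-0.36,0,0, 0,0,0.225,0.13,-0.45,0,0, 0,0,0.27,0.17,-0.54,0,0, 0,0,0.315,0.21,-0.63,0,0, 0,0,0.36,0.25,-0.72,0,0, 0,0,0.405,0.29,-0.81,0,0, 0,0,0.45,0.33,-0.9,0,0, 0,0,0.49,0.35,-0.95,0,0, 0,0,0.49,0.35,-0.95,0,0]'; python3 - <<'E'
from h import *
st();rel([.41,-.2865,.13],np.radians(-0.9))
E
```

```text
[[ 0.563   0.0283]
 [ 0.5675  0.0041]
 [ 0.4275 -0.0047]
 [ 0.4121 -0.0074]]
clock: 31.8
tcp_pos: [0.4407, -0.1957, 0.1555]
orientation: [2.051, 2.379, -0.0]
contact_force: [-0.3, -0.1, -2.3]
grip_width: 0.0113
t 31.8 tcp [ 0.4407 -0.1957  0.1555] z [ 0. -0. -1.] jaw 8.45 F [-0.3 -0.1 -2.3] w 0.0113 j7 [ 0.83  0.32 -0.63  2.05  0.25  0.85  0.2 ]
turn [0.0001 0.0001 0.0519] shift [-0.4266 -0.2184  0.1279]
```

```bash
python3 -m jog '[0,0,0.03,-0.15,-0.08,0,0, 0,0,0.052,-0.3,-0.16,0,0, 0,0,0.052,-0.427,-0.218,0.05,0, 0,0,0.052,-0.427,-0.218,0.2,0, 0,0,0.052,-0.427,-0.218,0.35,0, 0,0,0.052,-0.427,-0.218,0.45,0, 0,0,0.052,-0.427,-0.218,0.5,0, 0,0,0.052,-0.427,-0.218,0.5,0, 0,0,0.052,-0.427,-0.218,0.5,0]'; python3 - <<'E'
from h import *
st();rel([.41,-.2865,.045],np.radians(-0.9))
a=r.grab_frame('side'); b=r.grab_frame('top')
crop(a,360,130,480,220,6,'pics/e1.png'); crop(b,425,230,545,290,6,'pics/e2.png')
E
```

```text
clock: 32.7
tcp_pos: [0.4107, -0.2862, 0.0559]
orientation: [2.236, 2.205, 0.001]
contact_force: [-0.1, 0.9, -1.8]
grip_width: 0.0107
t 32.7 tcp [ 0.4107 -0.2862  0.0559] z [ 0.001 -0.    -1.   ] jaw -0.8 F [-0.1  0.9 -1.8] w 0.0107 j7 [ 0.88  0.49 -0.48  2.08  0.37  0.65  0.13]
turn [0.0003 0.0001 0.0006] shift [-0.0013 -0.0038  0.0547]
```

View pics/e1.png

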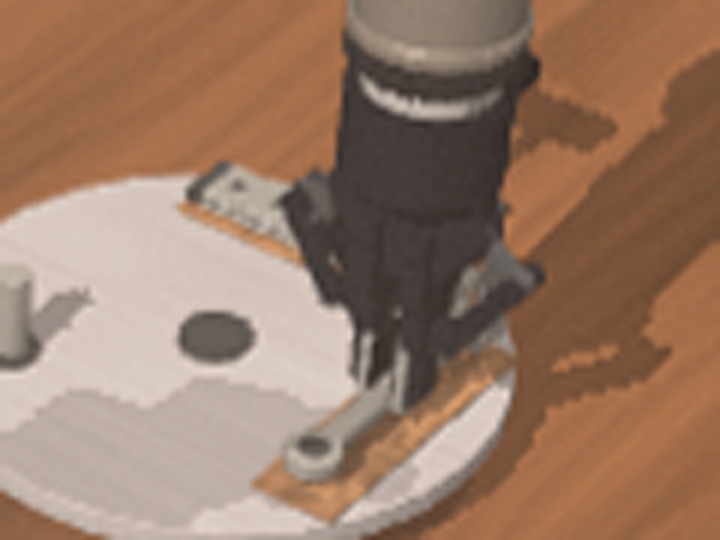

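View pics/e2.png

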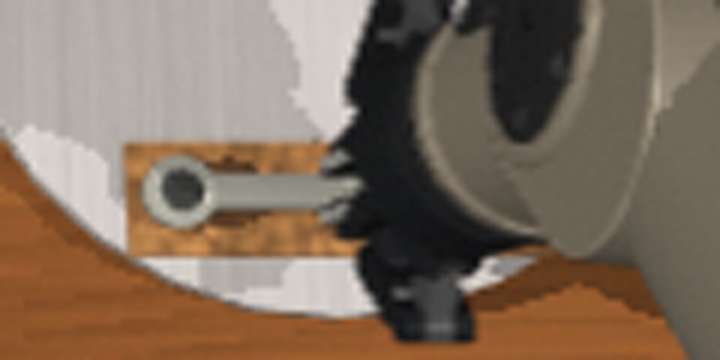

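```bash
python3 - <<'E'
from h import *
f=lambda p:np.array(p)/6+[425,230]
print('ring end, centre, shank',cast('top',f([[143,190],[181,189],[300,193]]),.065)[:,:2].round(4),'pad',cast('top',f([[125,146],[127,256]]),.043)[:,:2].round(4)); st()
E
```

```text
ring end, centre, shank [[ 0.4119 -0.2082]
 [ 0.412  -0.2224]
 [ 0.4098 -0.2666]] pad [[ 0.4317 -0.2076]
 [ 0.3894 -0.206 ]]
t 32.8 tcp [ 0.411  -0.2868  0.0566] z [ 0.002 -0.001 -1.   ] jaw -0.86 F [ 0.2 -0.1 -1.9] w 0.0113 j7 [ 0.88  0.49 -0.48  2.08  0.37  0.65  0.13]
```

```bash
python3 -m jog '[0,0,0,0,-0.005,0.03,0, 0,0,0,0,-0.005,0.05,0, 0,0,0,0,-0.005,0.06,0, 0,0,0,0,-0.005,0.063,0, 0,0,0,0,-0.005,0.063,0, 0,0,0,0,-0.005,0.063,0]'; python3 - <<'E'
from h import *
st()
b=r.grab_frame('top'); crop(b,425,230,545,290,6,'pics/e3.png')
E
```

```text
clock: 33.4
tcp_pos: [0.4101, -0.2869, 0.044]
orientation: [2.236, 2.203, 0.001]
contact_force: [0.2, 0.8, -1.6]
grip_width: 0.011
t 33.4 tcp [ 0.4101 -0.2869  0.044 ] z [ 0.002 -0.001 -1.   ] jaw -0.86 F [ 0.2  0.8 -1.6] w 0.011 j7 [ 0.87  0.51 -0.47  2.09  0.39  0.63  0.12]
```

View pics/e3.png

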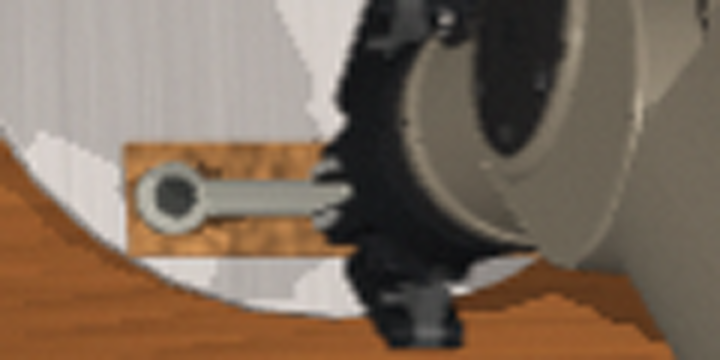

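```bash
python3 -m jog '[0,0,0,0,0,0.004,0, 0,0,0,0,0,0.004,0, 0,0,0,0,0,0.004,0]'; python3 -m jog '[0,0,0,0,0,0,0.2, 0,0,0,0,0,0,0.3, 0,0,0,0,0,0,0.42, 0,0,0,0,0,0,0.5, 0,0,0,0,0,0,0.5]'; python3 -m jog '[0,0,0,0,0,-0.1,0.5, 0,0,0,0,0,-0.3,0.5, 0,0,0,0,0,-0.5,0.5, 0,0,0,0,0,-0.7,0.5, 0,0,0,0,0,-0.9,0.5, 0,0,0,0,0,-0.9,0.5]'; python3 - <<'E'
from h import *
st()
E
```

```text
clock: 33.75
tcp_pos: [0.4103, -0.2869, 0.0437]
orientation: [2.236, 2.203, 0.0]
contact_force: [-1.5, 1.7, 5.1]
grip_width: 0.0113
clock: 34.25
tcp_pos: [0.4103, -0.2869, 0.0437]
orientation: [2.236, 2.203, 0.0]
contact_force: [-0.5, -0.5, -0.4]
grip_width: 0.0425
clock: 34.85
tcp_pos: [0.4129, -0.288, 0.229]
orientation: [2.229, 2.196, 0.003]
contact_force: [0.5, -0.2, -0.1]
grip_width: 0.0429
t 34.85 tcp [ 0.4129 -0.288   0.229 ] z [ 0.01  -0.008 -1.   ] jaw -0.87 F [ 0.5 -0.2 -0.1] w 0.0429 j7 [ 1.    0.24 -0.59  1.94  0.17  0.99  0.31]
```

Now move aside at height (towards -y) for clear views and check everything.

```bash
python3 -m jog '[0,0,0,-0.25,-0.1,0,0.5, 0,0,0,-0.5,-0.15,0,0.5, 0,0,0,-0.75,-0.2,0,0.5, 0,0,0,-1,-0.25,0,0.5, 0,0,0,-1,-0.25,0,0.5]'; python3 - <<'E'
from h import *
st()
a=r.grab_frame('side'); b=r.grab_frame('top')
cv2.imwrite('pics/sideF.png',a[:,:,::-1]);cv2.imwrite('pics/topF.png',b[:,:,::-1])
crop(b,405,150,605,295,4,'pics/f1.png')
E
```

```text
clock: 35.35
tcp_pos: [0.3556, -0.4937, 0.2286]
orientation: [2.239, 2.186, -0.002]
contact_force: [-0.5, -0.2, -1.3]
grip_width: 0.0426
t 35.35 tcp [ 0.3556 -0.4937  0.2286] z [ 0.008 -0.01  -1.   ] jaw -1.38 F [-0.5 -0.2 -1.3] w 0.0426 j7 [ 1.2   0.41 -0.47  1.71  0.21  1.07  0.64]
```

View pics/f1.png

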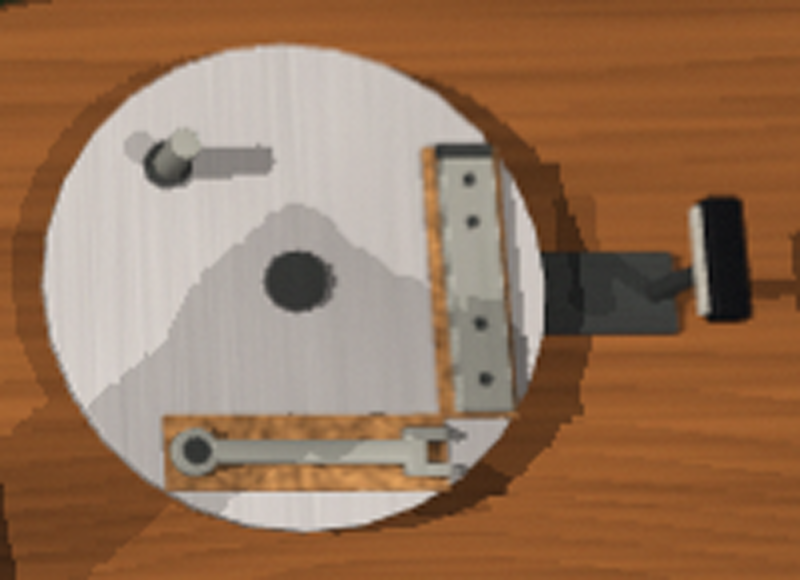

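View pics/sideF.png

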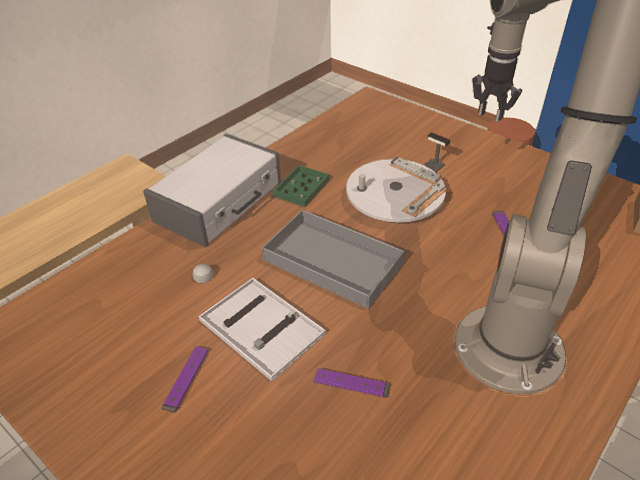

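View pics/topF.png

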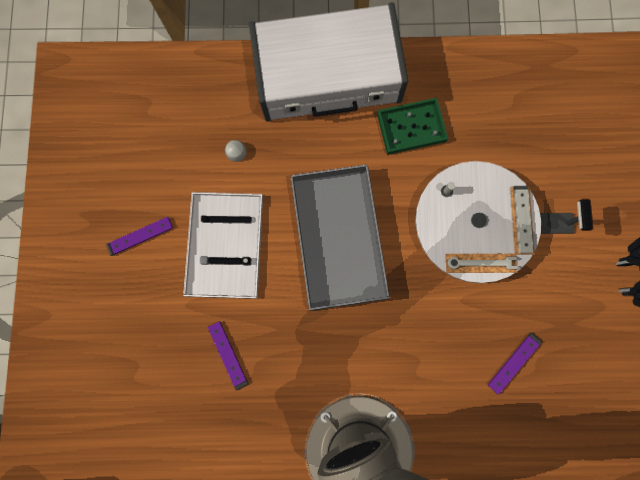

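```bash
python3 - <<'E'
from h import *
f=lambda p:np.array(p)/4+[405,150]
c=lambda p,z:cast('top',f(p),z)[:,:2]
print('spanner ring end, jaw tips',c([[170,451],[457,434],[459,472]],.053).round(4))
q=c([[163,415],[449,415],[450,491],[165,491]],.043);print('pad2',q.round(4),q.mean(0).round(4))
h=c([[433,145],[495,145],[513,411],[453,411]],.053);print('hinge',h.round(4),h.mean(0).round(4))
p=c([[422,147],[499,147],[516,417],[437,417]],.043);print('pad1',p.mean(0).round(4))
im=cv2.imread('pics/topF.png');cv2.imwrite('pics/f2.png',cv2.resize(im[240:290,430:540],None,fx=7,fy=7,interpolation=cv2.INTER_CUBIC))
for n in('top','side'):
  a=cv2.imread(f'pics/{n}0.png').astype(int);b=cv2.imread(f'pics/{n}F.png').astype(int);d=abs(a-b).max(2)
  print(n,'dish/bell diff',*( [d[100:160,375:450].mean(),d[135:165,220:250].mean()] if n=='top' else [d[160:210,270:330].mean(),d[258:288,188:218].mean()]))
E
```

```text
spanner ring end, jaw tips [[ 0.4109 -0.2079]
 [ 0.4181 -0.3702]
 [ 0.3965 -0.3695]]
pad2 [[ 0.433  -0.2075]
 [ 0.4304 -0.3704]
 [ 0.3868 -0.3674]
 [ 0.3892 -0.2061]] [ 0.4099 -0.2878]
hinge [[ 0.5874 -0.37  ]
 [ 0.5867 -0.4056]
 [ 0.4307 -0.4027]
 [ 0.4313 -0.369 ]] [ 0.509  -0.3868]
pad1 [ 0.5088 -0.3877]
top dish/bell diff 1.736888888888889 1.7422222222222221
side dish/bell diff 2.1233333333333335 2.0844444444444443
```

View pics/f2.png

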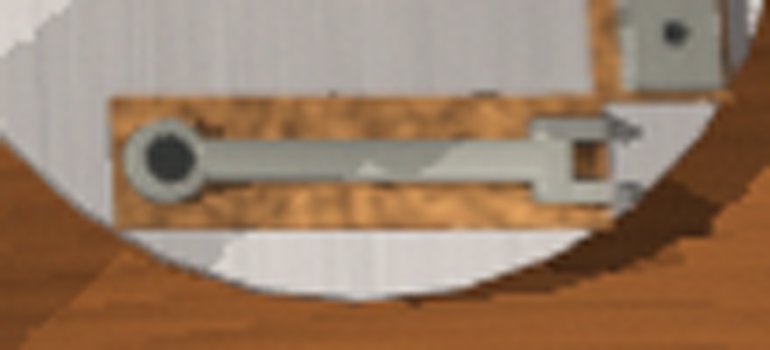

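Everything measures centred to within about 2 mm. Handing in.

```bash
python3 - <<'E'
from bench import r
print(r.hand_in()); print(r.get_obs()['clock'])
E
```

```text
the job is handed in; nothing more can be done
None
the job is handed in; nothing more can be done
```

The job is done and was handed in at about 35 s on the robot's clock. No verdict was reported.

- **Loose bits:** only the tyre lever and the pump were there this time. Both now lie in the aluminium tray.
- **Hinge:** it went on pad one while that pad was on the near side. I re-gripped it once in the bin because the first grip was shallow.
- **Turntable:** I took it by the post and turned it a quarter turn anticlockwise. It rests in the detent: pad two came to the same image position pad one had at the start.
- **Spanner:** I laid it on pad two only after the turn.

In the last pictures, the hinge's centre is about 1 mm from the middle of pad one, on the lamp side. The spanner's is about 1–2 mm from the middle of pad two. The cap dish and the bell show no change from the first pictures. The purple look-alikes were not touched, and the gripper is clear of everything.

No check failed. The top and side cameras disagreed by up to about 4 mm on some points, roughly what the 2 mm calibration allows, so I corrected the hinge's position by the pad edges before letting go.

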